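Find the heavy side of a door knob

ROBOT

A 6-joint arm with a two-finger parallel gripper is mounted at the origin on the work surface. World frame = base frame: x ahead of the robot, y to its left, z up, the work surface at z = 0. Lengths are in m, angles in rad, forces in N, time in s.
With the tool pointing down it reaches from about 0.3 to 0.775 m from the base axis. Payload 14.6 kg.
Tool frame: the origin (TCP) lies between the finger pads; the fingertips stand 8 mm ahead of it and the grasp point (between the pads) lies 11 mm behind it (ctrl.tip_reach is the distance from the TCP to the fingertips, in m); y points along the fingers, z is the direction in which the jaws open and shut, and the axes are right-handed (so a half turn about y gives the same grasp; the last joint's range is limited). The gripper opens to 94 mm and grips with 3 to 60 N. Pads are 16 mm wide; open, the fingers measure 119 mm over their backs; the gripper's body (75 mm by 177 mm) begins 78 mm behind the grasp point.
Start: joints at [-1.266, 0.3, 1.521, -0, 1.321, -0.067], TCP at [0.2, -0.512, 0.19] pointing down, gripper open.
Joint ranges: [-3.03, 3.03], [-0.79, 2.21], [0.23, 2.52], [-1.04, 4.18], [0, 3.07], [-2.55, 2.55]. Speed limits (rad/s): [2.22, 2.22, 2.57, 3.14, 3.14, 3.14].

INTERFACE

Orientations are given as [roll, pitch, yaw] about the fixed x, y, z axes, in that order (R = Rz(yaw) Ry(pitch) Rx(roll)).
In Python, from station import ctrl gives the robot as it stands.
- The arm moves only by the tool play_rows, never from a script. Its arguments are lists of equal length, an entry for each row: "twist": the turn, a rotation vector about the world's x, y, z as a fraction of full scale, a list of three; "travel": the shift along the world's x, y, z as a fraction of full scale, a list of three; "grip": the gripper's target within -1 to 1 (shut at 1, half-way at 0, fully open at -1). A call has 1 to 12 rows; each row shifts and turns the commanded pose from where the row before left it; what a row does not reach is not made up. Full scale, the value 1, is 5 cm for a shift and 90 degrees for a turn. A row lasts 1/10 s, in which the tool goes at most 50 mm and 8.59 degrees, less where a joint would pass 70% of its speed; a pose out of reach is approached as far as the arm can. A call with a number of a shift or a turn outside -1 to 1 is refused whole. A call with a gripper value outside its range is refused whole. The fingers move at their own pace and stop on an object; "force" is the grip in N (left out, the last holds). Time passes only in rows, so rows that do not move let the fingers close. It gives the time, the measured TCP pose, the force and the opening at its end, in the units of the state.
- ctrl.get_obs(): the state, without advancing time (a new reading comes with each control period).
- ctrl.camera(name): name is "side" or "top" or "wrist"; returns a dict with "img" (480x640x3 uint8, red, green, blue), "vfov" (degrees; the focal length in pixels is half the picture's height over the tangent of half this angle, whatever the lens; pixels are square), "cx", "cy" (the principal point, pixels), "rvec" (rotation vector, rad) and "tvec" (3), from world to camera coordinates, as OpenCV has them. Camera axes: x right, y down, z forward; pixel columns grow to the right and rows downward; lengths in m; the calibration is good to about 2 mm. A picture is of the moment at which its call begins. There is no depth.
- ctrl.hand_in(): hands the job in, once; it reports no verdict.
Trained networks look in a picture, given as the dict that the camera call returned (one of the last four; its "shot" number tells which), for a name from the list of things; names that differ only in an ending like _2 or _b are one class to them, and where a whole thing is asked for, a point or a joint stands for the part that bears it (a point fixed in the world has none). Each returns a list of dicts, best first, with "confidence" (0 to 1); they miss things now and then, are a little off and sometimes report something else, mostly with a low value. They report only what shows in the picture. A call takes as long as a camera call. They do not tell look-alikes from the thing itself.
- ctrl.boxes_of(name, picture): "point" ([column, row] in pixels, amid what is visible of it).
- ctrl.trace(name, picture): "pixels" (480x640 bool, what is visible of it) and "point" ([column, row] in pixels, amid what is visible of it).
The state is a dict: "time_s": time; "qpos": joint angles; "joint_vel": joint speeds; "tau": joint torques, N m; "ee_pos": TCP position; "eef_rot": TCP orientation; "force": force on the tool from outside, world axes, zero at the start; "moment": the same for the moment, N m; "grip_width": finger opening in m.
Only numpy, scipy, OpenCV 4.12 (cv2) and the standard library are available. Lean on these libraries where they do the work, as an engineer would, in place of code of your own. Each camera call takes 0.05 s, during which the arm holds its last target.

TASK

Take the round brass knob out of the wooden block and plug its square spindle fully home into the square hole of the leaning balance stand. Spin it there by hand to find which side of it is heavy - the bearing drags, so it never rolls all the way down by itself - then turn the heavy side straight downhill and finish while still holding the knob there, so that it can be marked. Leave the other hardware on the bench alone.

Things in the scene. Friction and masses are not known exactly. Their poses are not given: they have to be found in the camera images.
- knob: Round brass door knob, loose, 0.7 kg. Origin on its axis where the steel spindle meets the neck; z out of the face. Below: spindle 16 mm square (sides along x, y), 32 mm long, last 4 mm reduced to 12 mm. Above: neck 32 mm wide to z = 12, head 58 mm wide, straight-sided z = 14.5 to 36 mm, face at 39 mm. Starts upright in the block, spindle down, neck on the block's top, at any rotation.
- knob_face (a point): Centre of the knob's face (z = 39 mm), axes as the knob's. A raised T-shaped rib there (to 42.5 mm, crossbar on the +x side) only shows how the knob is turned. One side of the head is lead-filled: the centre of mass lies about 10 mm off the axis, in a direction that differs every time, cannot be seen and has nothing to do with x, y or the rib.
- block: Wooden stock block 90 x 90 mm, 50 mm high, fixed. Origin at the centre of its underside. Vertical hole 28 mm wide in the middle of its top, in which the knob's spindle hangs freely.
- stand: Fixed balance stand, green. Origin under its foot (150 x 110 mm, 12 mm high, centred 20 mm to +x); upright behind and below the chuck. Bearing drag is about half the heavy side's strongest pull: let go with the heavy side 50 to 125 degrees from downhill, the knob rolls slowly back (1 to 2 s) and stops 20 to 35 degrees short of downhill, equally short from either side; let go nearer down or up, it may stay.
- seat (a point): Point on the stand's axis at the mouth of the chuck's square hole, fixed in the stand (does not turn), 125 mm above the bench. z points out of the hole along the axis, leaning 35 degrees from vertical, roughly towards the robot's right; y is level; -x points straight downhill across the axis. The plugged knob, fully home, has its origin here.
- hub (a joint): Turn of the steel chuck about the seat's z (rad, right-handed, no stops). Chuck: 46 mm square block flush with the seat; square hole 17.6 mm wide, 36 mm deep, 3 mm chamfer. At 0 the hole's sides lie along the seat's x and y. The knob fits any of four ways; home, its neck rests on the chuck's face and both turn together, with about 0.1 rad of play each way.
- lockcase: Bystander: steel mortise lock case lying flat, 100 x 85 x 18 mm, brass faceplate. Origin at the centre of its underside.
- hinge: Bystander: open brass butt hinge lying flat, 82 x 90 mm, 10 mm high. Origin at the centre of its underside.
- tub: Bystander: white plastic tub, 80 mm diameter, 65 mm high. Origin at the centre of its underside.
Not all that is in view belongs to the job. There is more than one size of the stand; the job needs the middle-sized.

How it is judged:
By the outcome, as a careful person would: the job done as asked, in the order asked, and still so for the second after the job is handed in, while the arm keeps its last pose, push and grip.
It also fails if it takes over 72 s, if anything falls off the work surface, if the arm or the gripper's body presses on something with over 40 N, if the wrist force passes 120 N, or if a joint passes its speed limit or range.

## Working session

There is one attempt and no reset: what is moved stays moved. The work goes in short steps, Python scripts to look and compute and a tool call to move; the robot and the scene stay as the last step left them, time stands still between calls to the robot, and variables do not carry over. Pictures are saved under pics/ and viewed, and the job is handed in when it is done.

Besides the shell and the picture viewer there is one more tool, called after ">>>" as name(argument=value, ...), one argument or row to a line, values as JSON. play_rows: Moves the arm, as the interface text tells. Its arguments: {"type":"object","properties":{"twist":{"type":"array"},"travel":{"type":"array"},"grip":{"type":"array"},"force":{"type":"number"}},"required":["twist","travel","grip"]}

```bash
ls -la; mkdir -p pics; python3 - <<'E'
from station import ctrl
import cv2, numpy as np
o=ctrl.get_obs(); print(o)
for n in ["side","top","wrist"]:
    p=ctrl.camera(n)
    cv2.imwrite(f"pics/a_{n}.png",p["img"][:,:,::-1])
    print(n,p["vfov"],p["cx"],p["cy"],p["rvec"],p["tvec"],p["shot"])
    for k in ["knob","block","stand","hub","lockcase","hinge","tub"]:
        try:
            r=ctrl.boxes_of(k,p); print(k,[(np.round(d["point"]).tolist(),round(d["confidence"],2)) for d in r])
        except Exception as e: print(k,e)
print(ctrl.get_obs()["time_s"])
E
```

```text
total 12
drwxr-xr-x  3 agent agent 4096 Dec  7 04:26 .
drwxr-xr-x 23 root  root  4096 Dec  7 04:26 ..
drwxr-xr-x  2 agent agent 4096 Dec  7 04:26 pics
{'time_s': 0.0, 'qpos': array([-1.26562811e+00,  3.00477981e-01,  1.52160993e+00, -8.10154946e-06,
        1.32069513e+00, -6.65976362e-02]), 'joint_vel': array([8.09854745e-04, 1.68979803e-05, 1.05531168e-03, 9.18152476e-04,
       1.89848671e-05, 1.39173370e-03]), 'tau': array([-1.68212486e-03, -5.31807125e+01, -3.52736449e+01,  7.07280566e-02,
        2.45325227e-02, -8.37104449e-05]), 'ee_pos': array([ 0.199702  , -0.51214991,  0.18957036]), 'eef_rot': array([-1.57198460e+00,  7.13888596e-05, -2.76982483e+00]), 'force': array([ 0.0840409 , -0.19468996, -0.35258765]), 'moment': array([-0.02242407,  0.00396495, -0.02684855]), 'grip_width': 0.09405210620315521}
side 45.5602482341005 313.8905630509195 233.05811185738898 [ 2.38157474 -0.2215678   0.06223209] [-0.52557872  0.06572504  0.98718306] 1
knob [([289.0, 136.0], 0.87)]
block [([290.0, 158.0], 0.56)]
stand [([479.0, 356.0], 0.96), ([177.0, 402.0], 0.68), ([338.0, 294.0], 0.6)]
hu
[... 210 characters left out ...]
]
tub [([395.0, 402.0], 0.79)]
top 57.36854599187332 307.22253338781525 243.64026545041347 [ 2.19953033 -2.14429867  0.15129002] [-0.10788269  0.56153309  0.84068469] 2
knob [([154.0, 254.0], 0.96)]
block [([170.0, 262.0], 0.86)]
stand [([420.0, 384.0], 0.8), ([413.0, 171.0], 0.75), ([346.0, 255.0], 0.68)]
hub [([349.0, 247.0], 0.86), ([441.0, 387.0], 0.81)]
lockcase [([245.0, 335.0], 0.65)]
hinge [([266.0, 168.0], 0.87)]
tub [([453.0, 238.0], 0.56)]
wrist 61.66573032387631 314.94092423041786 244.62892921355748 [-2.42212461  1.65491181  0.20204927] [-0.54923668 -0.02536771  0.38921973] 3
knob []
block []
stand [([130.0, 61.0], 0.91)]
hub [([65.0, 13.0], 0.86)]
lockcase []
hinge []
tub []
1.2
```

View pics/a_side.png

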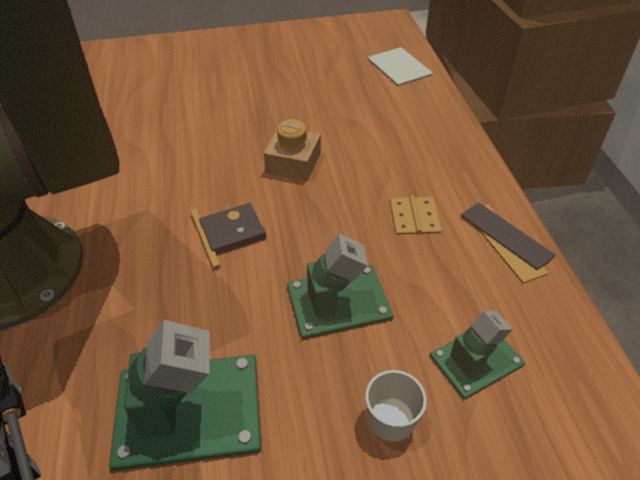

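View pics/a_top.png

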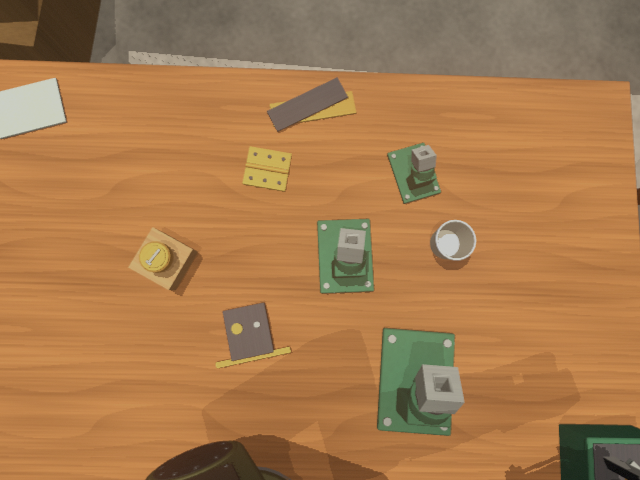

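View pics/a_wrist.png

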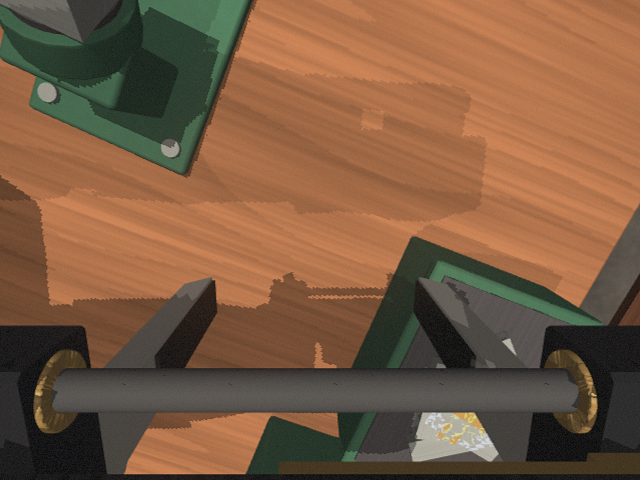

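```bash
cat > h.py <<'E'
import numpy as np, cv2
from scipy.spatial.transform import Rotation as Ro
def cam(p):
    f=240/np.tan(np.radians(p["vfov"])/2); R=cv2.Rodrigues(np.array(p["rvec"],float))[0]; t=np.array(p["tvec"],float)
    K=np.array([[f,0,p["cx"]],[0,f,p["cy"]],[0,0,1]]); return K,R,t
def ray(p,uv):
    K,R,t=cam(p); d=R.T@np.linalg.inv(K)@np.array([uv[0],uv[1],1.]); return -R.T@t,d/np.linalg.norm(d)
def onz(p,uv,z):
    c,d=ray(p,uv); return c+d*(z-c[2])/d[2]
def proj(p,X):
    K,R,t=cam(p); q=(np.atleast_2d(X)@R.T+t)@K.T; return q[:,:2]/q[:,2:]
def tri(obs):
    A=np.zeros((3,3));b=np.zeros(3)
    for p,uv in obs:
        c,d=ray(p,uv);M=np.eye(3)-np.outer(d,d);A+=M;b+=M@c
    return np.linalg.solve(A,b)
S=dict(vfov=45.5602482341005,cx=313.8905630509195,cy=233.05811185738898,rvec=[ 2.38157474,-0.2215678,0.06223209],tvec=[-0.52557872,0.06572504,0.98718306])
T=dict(vfov=57.36854599187332,cx=307.22253338781525,cy=243.64026545041347,rvec=[ 2.19953033,-2.14429867,0.15129002],tvec=[-0.10788269,0.56153309,0.84068469])
E
python3 - <<'E'
from h import *
np.set_printoptions(precision=4,suppress=True)
for n,p in (("S",S),("T",T)): 
    K,R,t=cam(p); print(n,"centre",-R.T@t,"axes",R)
# foot corners top
for name,c in dict(mid=[(317,221),(370,219),(374,292),(321,293)],big=[(383,328),(454,331),(451,434),(378,432)],small=[(388,152),(426,144),(440,192),(404,202)]).items():
    P=[onz(T,u,.012) for u in c]; print(name,np.array(P)[:,:2].tolist(),[np.linalg.norm(P[i]-P[(i+1)%4]).round(4) for i in range(4)])
for nm,a,b in (("hubmid",(349,247),(341,260)),("hubbig",(441,387),(175,362)),("knob",(154,254),(289,136))):
    print(nm,tri([(T,a),(S,b)]))
i1=cv2.imread("pics/a_side.png");i2=cv2.imread("pics/a_top.png")
a=cv2.resize(i1[220:350,270:410],None,fx=4,fy=4,interpolation=cv2.INTER_CUBIC)
b=cv2.resize(i2[205:305,300:390],None,fx=5,fy=5,interpolation=cv2.INTER_CUBIC)
cv2.imwrite("pics/c1.png",a);cv2.imwrite("pics/c2.png",b)
E
```

```text
S centre [ 0.42   -0.711   0.7571] axes [[ 0.984  -0.1774 -0.0182]
 [-0.142  -0.7176 -0.6819]
 [ 0.1079  0.6735 -0.7312]]
T centre [ 0.4624 -0.0749  0.9024] axes [[ 0.024  -0.9994  0.0243]
 [-0.9929 -0.0267 -0.1157]
 [ 0.1163 -0.0213 -0.993 ]]
mid [[0.614090638731762, -0.11303171769285378], [0.6213526510720446, -0.22243180651255046], [0.47169903524301304, -0.23167008333570477], [0.46709485542120566, -0.12426885150468805]] [np.float64(0.1096), np.float64(0.1499), np.float64(0.1075), np.float64(0.1474)]
big [[0.40028639003639543, -0.25026007044733733], [0.3975276258385561, -0.3938684593949112], [0.1985769041039156, -0.3849513043014423], [0.19992330547230824, -0.2412360507175056]] [np.float64(0.1436), np.float64(0.1992), np.float64(0.1437), np.float64(0.2006)]
small [[0.7653702122388776, -0.2593934608159702], [0.7854215679594146, -0.3400414666561235], [0.6826446292640431, -0.3686897321034733], [0.6591676010535747, -0.2930741771183692]] [np.float64(0.0831), np.float64(0.1067), np.float64(0.0792), np.float64(0.1114)]
hubmid [ 0.5495 -0.169   0.101 ]
hubbig [ 0.3095 -0.3239  0.1419]
knob [0.5271 0.1997 0.0603]
```

View pics/c1.png

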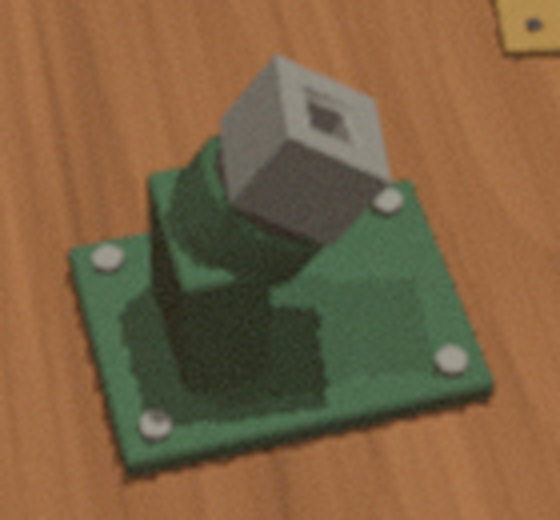

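View pics/c2.png

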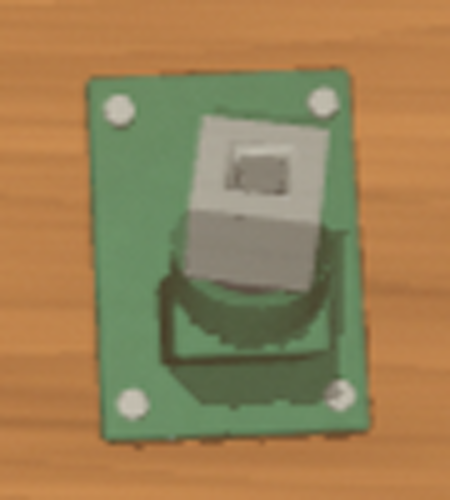

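```bash
python3 - <<'E'
from h import *
np.set_printoptions(precision=4,suppress=True)
s=np.array([(278,55),(375,97),(390,182),(293,140)])/4+[270,220]
t=np.array([(190,208),(203,115),(329,128),(320,225)])/5+[300,205]
P=np.array([tri([(T,a),(S,b)]) for a,b in zip(t,s)]); print(P,P.mean(0))
for i in range(4): print(np.linalg.norm(P[i]-P[(i+1)%4]))
n=np.cross(P[2]-P[0],P[3]-P[1]); n/=np.linalg.norm(n); print(n,np.degrees(np.arccos(n[2])))
e=[(P[1]-P[0]),(P[2]-P[1])]; print([v/np.linalg.norm(v) for v in e])
E
```

```text
[[ 0.5488 -0.1459  0.1341]
 [ 0.5856 -0.1523  0.1099]
 [ 0.5807 -0.1978  0.1145]
 [ 0.544  -0.1914  0.1384]] [ 0.5648 -0.1719  0.1242]
0.04457201925933724
0.04600555676619847
0.04425108897894446
0.04595243113111523
[-0.5508 -0.0239 -0.8343] 146.54397856277555
[array([ 0.8266, -0.1444, -0.544 ]), array([-0.1073, -0.989 ,  0.1014])]
```

```bash
python3 - <<'E'
from h import *
np.set_printoptions(precision=4,suppress=True)
i1=cv2.imread("pics/a_side.png");i2=cv2.imread("pics/a_top.png")
a=cv2.resize(i1[110:185,255:330],None,fx=7,fy=7,interpolation=cv2.INTER_CUBIC)
b=cv2.resize(i2[220:300,120:205],None,fx=7,fy=7,interpolation=cv2.INTER_CUBIC)
cv2.imwrite("pics/d1.png",a);cv2.imwrite("pics/d2.png",b)
E
```

```text
(no output)
```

View pics/d1.png

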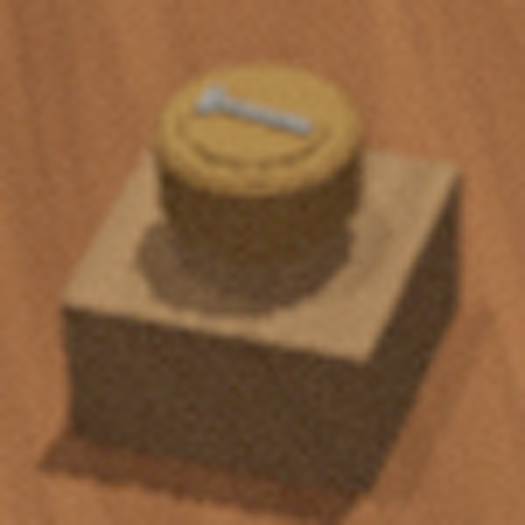

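View pics/d2.png

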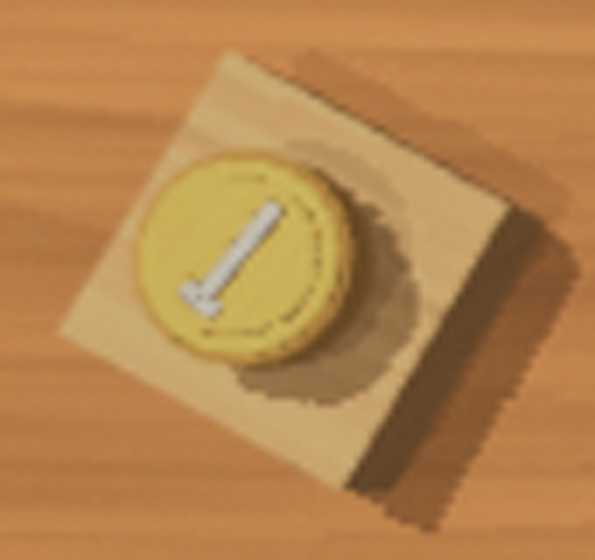

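```bash
python3 - <<'E'
from h import *
from station import ctrl
from scipy.optimize import minimize
np.set_printoptions(precision=4,suppress=True)
ms={}
for n in ("top","side"):
    p=ctrl.camera(n); r=ctrl.trace("knob",p)[0]; ms[n]=(p,r["pixels"]); print(n,r["confidence"],r["pixels"].sum(),r["point"])
    print(np.abs(np.array(p["tvec"])-(T if n=="top" else S)["tvec"]).max())
np.savez("m.npz",top=ms["top"][1],side=ms["side"][1])
a=np.linspace(0,2*np.pi,60)
def sil(p,x,y,z0):
    pts=[]
    for r,z in ((16,0),(16,12),(29,14.5),(29,36),(27,39)):
        pts.append(np.c_[x+r/1e3*np.cos(a),y+r/1e3*np.sin(a),np.full(60,z0+z/1e3)])
    h=cv2.convexHull(proj(p,np.vstack(pts)).astype(np.float32))
    m=np.zeros((1920,2560),np.uint8); cv2.fillPoly(m,[np.round((h+.5)*4).astype(int)],1)
    return cv2.resize(m.astype(np.float32),(640,480),interpolation=cv2.INTER_AREA)
def cost(v,names):
    return sum(np.abs(sil(ms[n][0],v[0],v[1],.05)-ms[n][1]).sum() for n in names)
for names in (("top",),("side",),("top","side")):
    r=minimize(cost,[.527,.2],args=(names,),method="Nelder-Mead",options=dict(initial_simplex=[[.527,.2],[.535,.2],[.527,.208]],xatol=1e-4)); print(names,r.x,r.fun)
A=onz(T,(200/7+120,300/7+220),.0925);B=onz(T,(280/7+120,208/7+220),.0925);print("rib T",A,B,np.degrees(np.arctan2(*(A-B)[[1,0]])),np.linalg.norm(A-B))
A=onz(S,(210/7+255,100/7+110),.0925);B=onz(S,(308/7+255,127/7+110),.0925);print("rib S",A,B,np.degrees(np.arctan2(*(A-B)[[1,0]])),np.linalg.norm(A-B))
E
```

```text
top 0.82 864 [154.2, 255.6]
3.3836217161464788e-09
side 0.76 661 [290.6, 134.1]
4.271151099466408e-09
('top',) [0.5275 0.1905] 30.6875
('side',) [0.5239 0.1861] 74.9375
('top', 'side') [0.5272 0.1902] 157.0625
rib T [0.514  0.1977 0.0925] [0.5387 0.1785 0.0925] 142.0888471130995 0.03136351802390477
rib S [0.5142 0.1955 0.0925] [0.5389 0.1779 0.0925] 144.37529692234799 0.03028462973227961
```

```bash
cat > st.py <<'E'
from h import *
def seat(x,y,yaw):
    d=np.array([np.cos(yaw),np.sin(yaw),0]);u=np.array([0,0,1.]);c,s=np.cos(np.radians(35)),np.sin(np.radians(35))
    z=s*d+c*u; X=-(c*d-s*u); return np.c_[X,np.cross(z,X),z],np.array([x,y,.125])
E
python3 - <<'E'
from st import *
from scipy.optimize import least_squares
np.set_printoptions(precision=4,suppress=True)
s=np.array([(278,55),(375,97),(390,182),(293,140)])/4+[270,220]
t=np.array([(190,208),(203,115),(329,128),(320,225)])/5+[300,205]
# foot corners ordered: -x+y, +x+y, +x-y, -x-y (world)
ft=np.array([(321,293),(317,221),(370,219),(374,292)],float)[[0,1,2,3]]
ft=np.array([(105,440),(88,77),(350,70),(369,430)])/5+[300,205]
fs=np.array([(70,250),(412,185),(492,385),(130,460)])/4+[270,220]
hole=np.array([(231,140),(291,148)])
def model(v):
    R,o=seat(*v[:3]); yaw=v[2]; h=v[3]
    c=np.array([[-1,-1],[1,-1],[1,1],[-1,1]])*.023  # placeholder
    d=R@np.array([[np.cos(h),-np.sin(h),0],[np.sin(h),np.cos(h),0],[0,0,1]])
    # want order -x+y,+x+y,+x-y,-x-y in world; seat x=-world x, y = -world y
    F=np.array([[.023,-.023,0],[-.023,-.023,0],[-.023,.023,0],[.023,.023,0]])@d.T+o
    D=np.array([np.cos(yaw),np.sin(yaw),0]);L=np.array([-D[1],D[0],0]);fc=np.array([v[0],v[1],.012])-.02*D
    G=np.array([fc+a*.075*D+b*.055*L for a,b in((-1,1),(1,1),(1,-1),(-1,-1))])
    return F,G
def res(v,full=False):
    F,G=model(v)
    r=[proj(T,F)-t,proj(S,F)-s,proj(T,G)-ft,proj(S,G)-fs]
    return r if full else np.vstack(r).ravel()
q=least_squares(res,[.565,-.172,.06,.2],loss="soft_l1"); print(q.x,np.degrees(q.x[2:]));
for r in res(q.x,True): print(r)
print(seat(*q.x[:3]))
# camera-consistent individually
for i,sel in (("T",[0,2]),("S",[1,3])):
    q=least_squares(lambda v:np.vstack([res(v,True)[k] for k in sel]).ravel(),[.565,-.172,.06,.2]);print(i,q.x,np.degrees(q.x[2:]))
E
```

```text
[ 0.5646 -0.1722  0.0598 -0.1879] [  3.4283 -10.7665]
[[ 0.2915  0.1937]
 [ 0.1436  0.0906]
 [ 0.1257  0.1155]
 [ 0.4501 -0.3704]]
[[-0.5658 -0.3669]
 [-0.0137  0.2746]
 [ 0.8771  0.0404]
 [-0.6268 -0.5935]]
[[-0.6338  0.2686]
 [-0.0933 -0.4252]
 [ 0.681  -0.6889]
 [ 0.761   0.3166]]
[[-0.7552 -1.3689]
 [ 0.4012 -2.5699]
 [ 1.8454 -0.3406]
 [-1.0389  1.1536]]
(array([[-0.8177,  0.0598,  0.5725],
       [-0.049 , -0.9982,  0.0343],
       [ 0.5736,  0.    ,  0.8192]]), array([ 0.5646, -0.1722,  0.125 ]))
T [ 0.5645 -0.1718  0.0618 -0.2004] [  3.5437 -11.481 ]
S [ 0.5645 -0.173   0.0549 -0.175 ] [  3.1482 -10.0289]
```

>>> play_rows(
  twist=[
    [0,0,0],
    [0,0,0],
    [0,0,0.095],
    [0,0,0.095],
    [0,0,0.095],
    [0,0,0.095],
    [0,0,0.095],
    [0,0,0.095],
    [0,0,0.095],
    [0,0,0.095],
    [0,0,0.095],
    [0,0,0.095],
  ],
  travel=[
    [0,0,1],
    [0,0,1],
    [0.2,0.4,0.3],
    [0.42,0.9,0],
    [0.42,0.9,0],
    [0.42,0.9,0],
    [0.42,0.9,0],
    [0.42,0.9,0],
    [0.42,0.9,0],
    [0.42,0.9,0],
    [0.42,0.9,0],
    [0.42,0.9,0],
  ],
  grip=[-1,-1,-1,-1,-1,-1,-1,-1,-1,-1,-1,-1],
)

```text
time_s: 2.6
ee_pos: [0.3992, -0.0854, 0.3055]
eef_rot: [-1.57, -0.001, -1.271]
force: [1.2, -0.3, -0.5]
grip_width: 0.094
```

```bash
cat > rec.py <<'E'
from st import *
from station import ctrl
import json
np.set_printoptions(precision=4,suppress=True)
def rec():
    o=ctrl.get_obs(); 
    open("log.jsonl","a").write(json.dumps({k:np.array(v).tolist() for k,v in o.items()})+"\n")
    print("t",o["time_s"],"q",o["qpos"],"p",o["ee_pos"],"r",o["eef_rot"],"F",o["force"],"M",o["moment"],"w",o["grip_width"]); return o
E
python3 -c "
from rec import *
rec()"
```

```text
t 2.6 q [-0.3005 -0.0946  1.6904  0.      1.5448 -0.5998] p [ 0.3992 -0.0854  0.3055] r [-1.57   -0.0005 -1.2715] F [ 1.2353 -0.2761 -0.4982] M [-0.05   -0.1175 -0.0151] w 0.09396418005110052
```

>>> play_rows(
  twist=[
    [0,0,0],
    [0,0,0],
    [0,0,0],
    [0,0,0],
    [0,0,0],
    [0,0,0],
    [0,0,0],
    [0,0,0],
    [0,0,0],
    [0,0,0],
    [0,0,0],
  ],
  travel=[
    [0.43,0.92,0],
    [0.43,0.92,0],
    [0.43,0.92,0],
    [0.43,0.92,0],
    [0.43,0.92,0],
    [0.41,0.91,0],
    [0,0,-1],
    [0,0,-1],
    [0,0,-0.9],
    [0,0,0],
    [0,0,0],
  ],
  grip=[-1,-1,-1,-1,-1,-1,-1,-1,-1,-1,-1],
)

```text
time_s: 3.7
ee_pos: [0.5256, 0.1847, 0.1616]
eef_rot: [-1.57, -0.0, -1.278]
force: [0.4, 0.7, 0.6]
grip_width: 0.0943
```

```bash
python3 -c "
from rec import *
rec()
p=ctrl.camera('wrist'); cv2.imwrite('pics/e_wrist.png',p['img'][:,:,::-1]); print({k:p[k] for k in ('rvec','tvec')})
np.save('wp.npy',dict((k,p[k]) for k in p if k!='img'),allow_pickle=True)
print(proj(p,[[.527,.19,.089],[.527,.19,.0925],[.527+.029,.19,.086]]))
"
```

```text
t 3.7 q [ 0.2721  0.3395  1.5368 -0.      1.2647 -0.0211] p [0.5256 0.1847 0.1616] r [-1.5703 -0.     -1.2776] F [0.3787 0.6695 0.6142] M [-0.0015 -0.0897 -0.0171] w 0.09431016857657198
{'rvec': array([-2.8686, -0.4238, -0.053 ]), 'tvec': array([-0.5563,  0.0067,  0.3676])}
[[319.6427 243.9697]
 [319.7053 245.2158]
 [359.4921 254.6407]]
```

View pics/e_wrist.png

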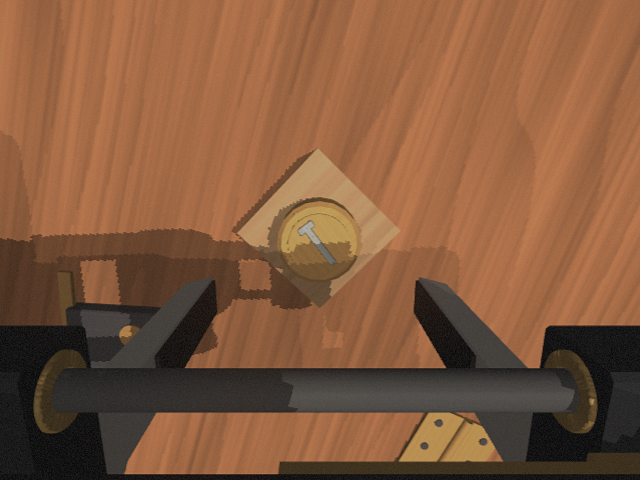

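```bash
python3 -c "
from rec import *
p=np.load('wp.npy',allow_pickle=True).item()
print(onz(p,(319.5,240),.086))
A=onz(p,(305,227),.0925);B=onz(p,(334,262),.0925);print(A,B,np.degrees(np.arctan2(*(A-B)[[1,0]])))
"; python3 - <<'E'
import cv2
i=cv2.imread('pics/e_wrist.png')[180:300,260:380]
cv2.imwrite('pics/e2.png',cv2.resize(i,None,fx=5,fy=5,interpolation=cv2.INTER_CUBIC))
E
```

```text
[0.5263 0.192  0.086 ]
[0.514  0.1991 0.0925] [0.5398 0.1815 0.0925] 145.70598420171441
```

View pics/e2.png

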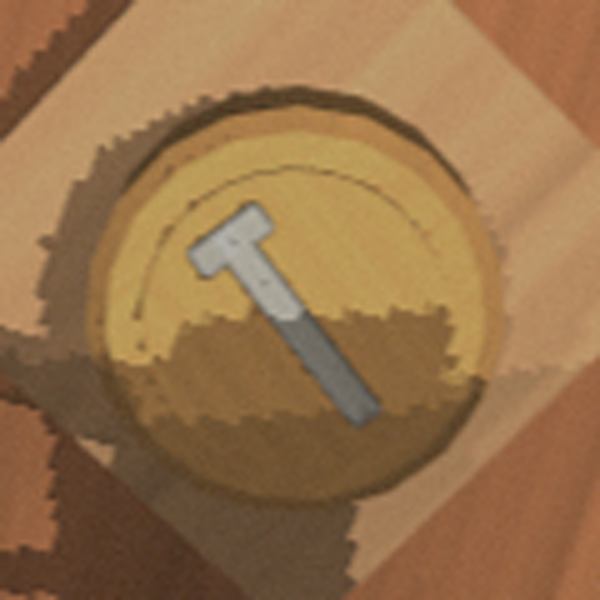

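>>> play_rows(
  twist=[
    [0,0,0],
    [0,0,0],
    [0,0,0],
    [0,0,0],
    [0,0,0],
    [0,0,0],
    [0,0,0],
    [0,0,0],
    [0,0,0],
    [0,0,0],
    [0,0,0],
    [0,0,0],
  ],
  travel=[
    [0.01,0.13,0],
    [0,0,-0.5],
    [0,0,-0.5],
    [0,0,-0.5],
    [0,0,-0.45],
    [0,0,0],
    [0,0,0],
    [0,0,0],
    [0,0,0],
    [0,0,0],
    [0,0,0],
    [0,0,0],
  ],
  grip=[-1,-1,-1,-1,-1,-1,1,1,1,1,1,1],
  force=30,
)

```text
time_s: 4.95
ee_pos: [0.5261, 0.1912, 0.0631]
eef_rot: [-1.57, 0.0, -1.278]
force: [1.0, -1.4, 3.1]
grip_width: 0.057
```

```bash
python3 -c "
from rec import *
rec()"
```

```text
t 4.95 q [ 0.2831  0.456   1.6216  0.      1.0628 -0.0101] p [0.5261 0.1912 0.0631] r [-1.5696  0.     -1.2776] F [ 0.9887 -1.3952  3.0745] M [ 0.0182 -0.2974  0.0627] w 0.05702677557266542
```

>>> play_rows(
  twist=[
    [0,0,0],
    [0,0,0],
    [0,0,0],
    [0,0,0],
    [0,0,0],
    [0,0,0],
    [0,0,0],
    [0,0,0],
    [0,0,0],
    [0,0,0],
  ],
  travel=[
    [0,0,0.3],
    [0,0,0.5],
    [0,0,0.7],
    [0,0,0.8],
    [0,0,0.9],
    [0,0,0.9],
    [0,0,0.5],
    [0,0,0],
    [0,0,0],
    [0,0,0],
  ],
  grip=[1,1,1,1,1,1,1,1,1,1],
)

```text
time_s: 5.95
ee_pos: [0.525, 0.1909, 0.2899]
eef_rot: [-1.575, 0.0, -1.278]
force: [-0.2, 0.3, -6.4]
grip_width: 0.0569
```

```bash
python3 - <<'E'
from rec import *
o=rec()
p=ctrl.camera('wrist'); cv2.imwrite('pics/f_wrist.png',p['img'][:,:,::-1])
for i in range(4): 
    q=ctrl.camera('side'); rec()
cv2.imwrite('pics/f_side.png',q['img'][:,:,::-1])
# kinematics fit
L=[json.loads(l) for l in open("log.jsonl")]
L.insert(0,dict(qpos=[-1.26562811,.300477981,1.52160993,0,1.32069513,-.0665976],ee_pos=[.199702,-.51214991,.18957036],eef_rot=[-1.5719846,0,-2.76982483]))
for l in L:
    q=l["qpos"];x=np.array(l["ee_pos"]); c,s=np.cos(q[0]),np.sin(q[0])
    print("rad",c*x[0]+s*x[1],"lat",-s*x[0]+c*x[1],"z",x[2],"q",np.array(q[1:5]),"jawaz",l["eef_rot"][2]+np.pi/2,q[0]-q[5])
E
```

```text
t 5.95 q [ 0.2831  0.2687  1.3322  0.      1.545  -0.0101] p [0.525  0.1909 0.2899] r [-1.5751  0.0001 -1.2776] F [-0.2362  0.3163 -6.4214] M [-0.0553 -0.1838 -0.0382] w 0.05685811968049655
t 6.05 q [ 0.2831  0.2683  1.3311  0.      1.5455 -0.0101] p [0.5252 0.1909 0.2907] r [-1.574   0.0001 -1.2776] F [-0.0971  0.4261 -6.7831] M [-0.0065 -0.1613 -0.0326] w 0.056777237831505255
t 6.1 q [ 0.2831  0.2679  1.3305  0.      1.5457 -0.0101] p [0.5253 0.191  0.2911] r [-1.5733  0.     -1.2776] F [ 0.6314  0.1564 -5.9602] M [ 0.0371 -0.0898 -0.0131] w 0.0566866110681249
t 6.15 q [ 0.2831  0.2676  1.33    0.      1.5458 -0.0101] p [0.5255 0.191  0.2915] r [-1.5726  0.     -1.2775] F [ 0.454  -0.6161 -6.749 ] M [-0.0071 -0.1911 -0.0021] w 0.05675546180371498
t 6.2 q [ 0.2831  0.2673  1.3296 -0.0001  1.546  -0.0101] p [0.5255 0.191  0.2918] r [-1.5721 -0.     -1.2776] F [-0.1289  0.3791 -6.4907] M [ 0.004  -0.1818 -0.0112] w 0.056740925758571994
rad 0.5484879427045977 lat 0.03659775709911797 z 0.18957036 q [0.3005 1.5216 0.     1.3207] jawaz -1.1990285032051036 -1.19903051
rad 0.406547652861377
[... 449 characters left out ...]
0.0366057958773186 z 0.2898998105889863 q [0.2687 1.3322 0.     1.545 ] jawaz 0.2931952316018689 0.29319593471967553
rad 0.5576624372209018 lat 0.03661177360156115 z 0.2906525708951002 q [0.2683 1.3311 0.     1.5455] jawaz 0.2932040450847184 0.29320527197444357
rad 0.5577777566152445 lat 0.03660090993581394 z 0.2910840996125858 q [0.2679 1.3305 0.     1.5457] jawaz 0.29324394999007497 0.2932440706031843
rad 0.5578914715856051 lat 0.036606025307538315 z 0.29149192158215853 q [0.2676 1.33   0.     1.5458] jawaz 0.293246560892644 0.29324714260981144
rad 0.5579560078598232 lat 0.03658273861535716 z 0.2918274972895816 q [ 0.2673  1.3296 -0.0001  1.546 ] jawaz 0.2932221254465246 0.2932205578824066
```

View pics/f_wrist.png

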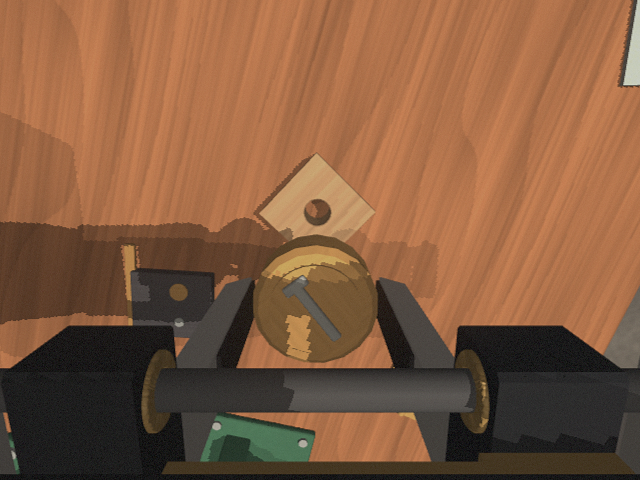

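View pics/f_side.png

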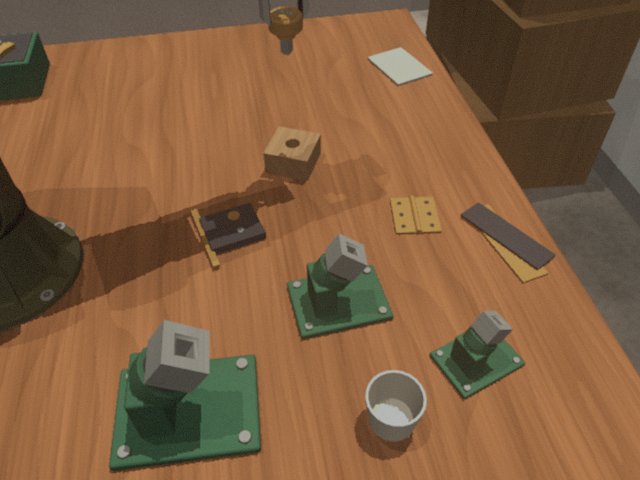

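```bash
python3 - <<'E'
from rec import *
from scipy.optimize import least_squares
R,o=seat(.5645,-.172,.0598)
obs=ctrl.get_obs(); Rt=Ro.from_euler("xyz",obs["eef_rot"]).as_matrix()
# rib angle in hand from wrist picture
p=ctrl.camera('wrist'); x=obs["ee_pos"]
z=x[2]-.0131+.0425
A=onz(p,(293,288),z);B=onz(p,(338,338),z); print("rib",A,B,np.degrees(np.arctan2(*(A-B)[[1,0]])),np.linalg.norm(A-B)); print("knob axis at",x)
k=np.radians(144); kx=np.array([np.cos(k),np.sin(k),0])
kt=Rt.T@kx; print("knob x in tool",kt, "tool z angle", np.degrees(np.arctan2(kt[0],kt[2])))
tilt=Ro.from_rotvec(np.radians(35)*np.array([-np.sin(.0598),np.cos(.0598),0]))
k2=R.T@tilt.apply(kx); print("knob ang in seat after tilt",np.degrees(np.arctan2(k2[1],k2[0])),k2)
j2=R.T@tilt.apply(Rt[:,2]); print("jaw ang in seat",np.degrees(np.arctan2(j2[1],j2[0])),j2)
# kin fit
L=[json.loads(l) for l in open("log.jsonl")]
L.insert(0,dict(qpos=[-1.26562811,.300477981,1.52160993,0,1.32069513,-.0665976],ee_pos=[.199702,-.51214991,.18957036],eef_rot=[-1.5719846,0,-2.76982483]))
def res(v):
    r=[]
    for l in L:
        q=l["qpos"];x=l["ee_pos"];c,s=np.cos(q[0]),np.sin(q[0]); a=q[1]+q[2]
        rr=v[0]+v[1]*np.sin(q[1])+v[2]*np.sin(a)+v[3]*np.cos(a); zz=v[4]+v[1]*np.cos(q[1])+v[2]*np.cos(a)-v[3]*np.sin(a)
        t=a+q[4]; rr+=v[5]*np.sin(t); zz+=v[5]*np.cos(t)
        r+=[rr-(c*x[0]+s*x[1]),zz-x[2]]
    return np.array(r)
q=least_squares(res,[0,.4,.4,0,.3,.2],x_scale=.1); print(q.x,np.abs(q.fun).max(), np.linalg.svd(q.jac)[1])
E
```

```text
rib [0.5131 0.198  0.3212] [0.539  0.1811 0.3212] 146.74598963167753 0.030890205330553838
knob axis at [0.5255 0.191  0.2918]
knob x in tool [-0.7965  0.0008 -0.6046] tool z angle -127.19958742026239
knob ang in seat after tilt -39.42628761488233 [ 0.7724 -0.6351 -0.    ]
jaw ang in seat -166.6259009567355 [-0.9729 -0.2313 -0.0013]
[-0.      0.4242  0.4475  0.0409  0.2212  0.2859] 3.809104642815697e-09 [5.9539 4.2631 0.421  0.3538 0.2735 0.0018]
```

```bash
cat > kin.py <<'E'
from rec import *
from scipy.optimize import least_squares
LO=np.array([-3.03,-.79,.23,-1.04,0,-2.55]);HI=np.array([3.03,2.21,2.52,4.18,3.07,2.55])
def fk(q):
    e=lambda a,t:Ro.from_euler(a,t).as_matrix()
    R=e('z',q[0]);p=R@[0,.0366,.2212];R=R@e('y',q[1]);p=p+R@[0,0,.4242];R=R@e('y',q[2]);p=p+R@[.0409,0,.4475]
    R=R@e('z',q[3])@e('y',q[4]);p=p+R@[0,0,.2859];R=R@e('z',q[5])
    return p,np.c_[-R[:,1],R[:,2],-R[:,0]]
def ik(p,R,q0):
    f=lambda q:np.r_[(fk(q)[0]-p)*5,Ro.from_matrix(fk(q)[1].T@R).as_rotvec()]
    s=least_squares(f,np.clip(q0,LO+1e-3,HI-1e-3),bounds=(LO,HI)); return s.x,np.linalg.norm(s.fun)
R0,o0=seat(.5645,-.172,.0598)
def tool(jaw,d):  # jaw angle deg in seat frame, d distance of TCP along axis
    j=np.radians(jaw);Z=R0@[np.cos(j),np.sin(j),0];Y=-R0[:,2]
    return o0+R0[:,2]*d,np.c_[np.cross(Y,Z),Y,Z]
E
python3 - <<'E'
from kin import *
for l in open("log.jsonl"):
    l=json.loads(l);p,R=fk(l["qpos"]);print(np.abs(p-l["ee_pos"]).max(),Ro.from_matrix(R.T@Ro.from_euler("xyz",l["eef_rot"]).as_matrix()).magnitude())
for jaw in range(-360,361,30):
    best=None
    for q6 in(-2,0,2):
      for d in(.0131,):
        q,e=ik(*tool(jaw,d),[-.2,.8,1.0,0,2,q6]); 
        if best is None or e<best[1]: best=(q,e)
    print(jaw,best[0],round(best[1],4))
q,e=ik(*tool(-138,.1),[-.2,.8,1.0,0,2,0]);print(q,e)
print(tool(-138,.075)[0])
print(Ro.from_matrix(tool(-138,.075)[1]).as_euler('xyz'))
E
```

```text
3.4999984678762974e-05 6.899570575624379e-16
3.499999515976793e-05 5.659216431129374e-16
3.4999974896574026e-05 8.932609627989569e-16
3.4999677601843526e-05 6.866344557429212e-16
3.49998177909816e-05 5.750612355383309e-16
3.499988683797195e-05 3.126188157608266e-16
3.499994112327043e-05 4.91392650566208e-16
3.499996870692801e-05 3.5647460916447103e-16
-360 [-0.28    0.8836  0.8668 -0.2144  1.9869  2.55  ] 0.2368
-330 [-0.265   0.8604  0.9078 -0.1985  1.9523  2.2741] 0.0
-300 [-0.265   0.8604  0.9078 -0.1985  1.9523  1.7505] 0.0
-270 [-0.265   0.8604  0.9078 -0.1985  1.9523  1.2269] 0.0
-240 [-0.265   0.8604  0.9078 -0.1985  1.9523  0.7033] 0.0
-210 [-0.265   0.8604  0.9078 -0.1985  1.9523  0.1797] 0.0
-180 [-0.265   0.8604  0.9078 -0.1985  1.9523 -0.3439] 0.0
-150 [-0.265   0.8604  0.9078 -0.1985  1.9523 -0.8675] 0.0
-120 [-0.265   0.8604  0.9078 -0.1985  1.9523 -1.3911] 0.0
-90 [-0.265   0.8604  0.9078 -0.1985  1.9523 -1.9147] 0.0
-60 [-0.265   0.8604  0.9078 -0.1985  1.9523 -2.4383] 0.0
-30 [-0.2314  0.8306  0.964  -0.1938  1.9046 -2.55  ] 0.3945
0 [-0.28    0.8836  0.8668 -0.2144  1.9869  2.55  ] 0.2368
30 [-0.265   0.8604  0.9078 -0.1985  1.9523  2.2741] 0.0
60 [-0.265   0.8604  0.9078 -0.1985  1.9523  1.7505] 0.0
90 [-0.265   0.8604  0.9078 -0.1985  1.9523  1.2269] 0.0
120 [-0.265   0.8604  0.9078 -0.1985  1.9523  0.7033] 0.0
150 [-0.265   0.8604  0.9078 -0.1985  1.9523  0.1797] 0.0
180 [-0.265   0.8604  0.9078 -0.1985  1.9523 -0.3439] 0.0
210 [-0.265   0.8604  0.9078 -0.1985  1.9523 -0.8675] 0.0
240 [-0.265   0.8604  0.9078 -0.1985  1.9523 -1.3911] 0.0
270 [-0.265   0.8604  0.9078 -0.1985  1.9523 -1.9147] 0.0
300 [-0.265   0.8604  0.9078 -0.1985  1.9523 -2.4383] 0.0
330 [-0.2314  0.8306  0.964  -0.1938  1.9046 -2.55  ] 0.3945
360 [-0.28    0.8836  0.8668 -0.2144  1.9869  2.55  ] 0.2368
[-0.2451  0.9765  0.5423 -0.2147  2.2005 -1.1131] 4.77830869887443e-11
[ 0.6074 -0.1694  0.1864]
[-2.0506  0.3939 -0.8755]
```

```bash
cat > go.py <<'E'
from kin import *
def delta(jaw,d,lat=(0,0)):
    o=ctrl.get_obs(); Rc=Ro.from_euler("xyz",o["eef_rot"]).as_matrix(); p,R=tool(jaw,d); p=p+R0[:,:2]@np.array(lat)
    rv=Ro.from_matrix(R@Rc.T).as_rotvec(); dp=p-o["ee_pos"]
    print("shift units",dp/.05,"mm",dp*1e3,"turn units",rv/(np.pi/2),"deg",np.degrees(np.linalg.norm(rv)))
    s=R0.T@(o["ee_pos"]-o0); print("now TCP in seat mm",s*1e3,"jaw",np.degrees(np.arctan2(*(R0.T@Rc[:,2])[[1,0]])), "axis tilt",np.degrees(np.arccos(-Rc[:,1]@R0[:,2])))
E
python3 -c "
from go import *
delta(222,.15)
print(ik(*tool(222,.15),[-.2,.8,1.0,0,2,-1]))
print(ik(*tool(222,.2),[-.2,.8,1.0,0,2,-1]))
"
```

```text
shift units [ 2.4963 -7.1581 -0.8846] mm [ 124.8156 -357.9067  -44.2298] turn units [0.0744 0.3853 0.3079] deg 44.89256254425636
now TCP in seat mm [ 109.9076 -364.7265  127.0365] jaw -163.82078797919903 axis tilt 34.95105686010336
(array([-0.2342,  1.0967,  0.23  , -0.245 ,  2.375 , -1.1569]), np.float64(0.02237989957899423))
(array([-0.2208,  1.0388,  0.23  , -0.2446,  2.3333, -1.1551]), np.float64(0.16778978501730826))
```

>>> play_rows(
  twist=[
    [0.008,0.043,0.034],
    [0.008,0.043,0.034],
    [0.008,0.043,0.034],
    [0.008,0.043,0.034],
    [0.008,0.043,0.034],
    [0.008,0.043,0.034],
    [0.008,0.043,0.034],
    [0.008,0.043,0.034],
    [0.01,0.041,0.036],
    [0,0,0],
    [0,0,0],
  ],
  travel=[
    [0.21,-0.8,-0.19],
    [0.21,-0.8,-0.19],
    [0.21,-0.8,-0.19],
    [0.21,-0.8,-0.19],
    [0.21,-0.8,-0.19],
    [0.21,-0.8,-0.19],
    [0.21,-0.8,-0.19],
    [0.21,-0.8,-0.19],
    [0.21,-0.8,-0.19],
    [0,0,0],
    [0,0,0],
  ],
  grip=[1,1,1,1,1,1,1,1,1,1,1],
)

```text
time_s: 7.35
ee_pos: [0.6203, -0.1696, 0.2043]
eef_rot: [-2.051, 0.394, -0.876]
force: [-0.5, 0.1, -5.5]
grip_width: 0.0571
```

```bash
python3 -c "
from go import *
rec()
delta(222,.1)
p=ctrl.camera('side'); cv2.imwrite('pics/g_side.png',p['img'][:,:,::-1])
p2=ctrl.camera('wrist'); cv2.imwrite('pics/g_wrist.png',p2['img'][:,:,::-1])
p3=ctrl.camera('top'); cv2.imwrite('pics/g_top.png',p3['img'][:,:,::-1])
a=cv2.resize(p['img'][150:350,240:440,::-1],None,fx=3,fy=3,interpolation=cv2.INTER_CUBIC)
cv2.imwrite('pics/g1.png',a)
"
```

```text
t 7.35 q [-0.2467  0.9727  0.5551 -0.2147  2.1919 -1.1128] p [ 0.6203 -0.1696  0.2043] r [-2.0511  0.3942 -0.8757] F [-0.4872  0.1227 -5.542 ] M [ 0.1588 -1.1229 -0.0342] w 0.05713972758704442
shift units [0.0291 0.0202 0.0523] mm [1.4566 1.0122 2.6168] turn units [ 0.0001 -0.0003  0.    ] deg 0.03126237462933475
now TCP in seat mm [-0.2604  0.9233 96.9877] jaw -138.0040543512648 axis tilt 0.03099784004735587
```

View pics/g1.png

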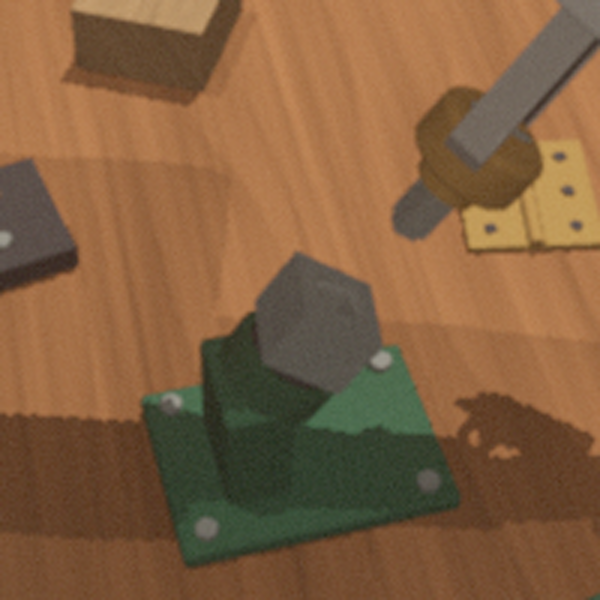

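View pics/g_wrist.png

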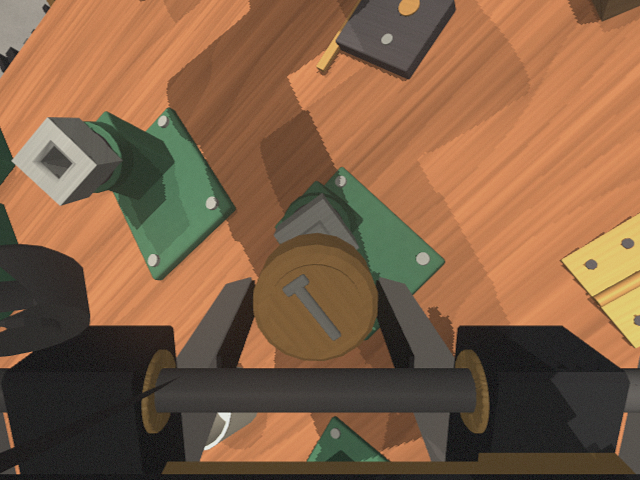

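View pics/g_top.png

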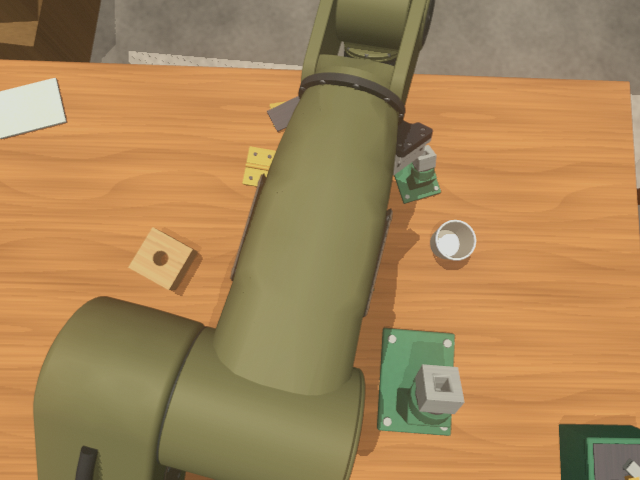

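```bash
python3 -c "
from go import *
o=ctrl.get_obs(); Rc=Ro.from_euler('xyz',o['eef_rot']).as_matrix()
p=ctrl.camera('wrist'); im=p['img'][:,:,::-1].copy()
a=np.linspace(0,2*np.pi,100)
im=cv2.resize(im[230:370,240:390],None,fx=5,fy=5,interpolation=cv2.INTER_CUBIC)
for r,z,c in ((.029,.036,(0,0,255)),(.029,.0145,(255,0,0))):
    d=-(z-.0131)
    X=o['ee_pos']+np.outer(r*np.cos(a),Rc[:,2])+np.outer(r*np.sin(a),Rc[:,0])+d*Rc[:,1]
    u=(proj(p,X)-[240,230])*5+2
    cv2.polylines(im,[np.round(u).astype(int)],True,c,1)
cv2.imwrite('pics/g3.png',im); print(o['time_s'])
X=np.array([.020,.0,.0]);print(proj(p,[o['ee_pos']+.01*Rc[:,0]-.0229*Rc[:,1],o['ee_pos']-.0229*Rc[:,1]]))
"
```

```text
7.5
[[314.0945 324.397 ]
 [314.0839 304.1019]]
```

View pics/g3.png

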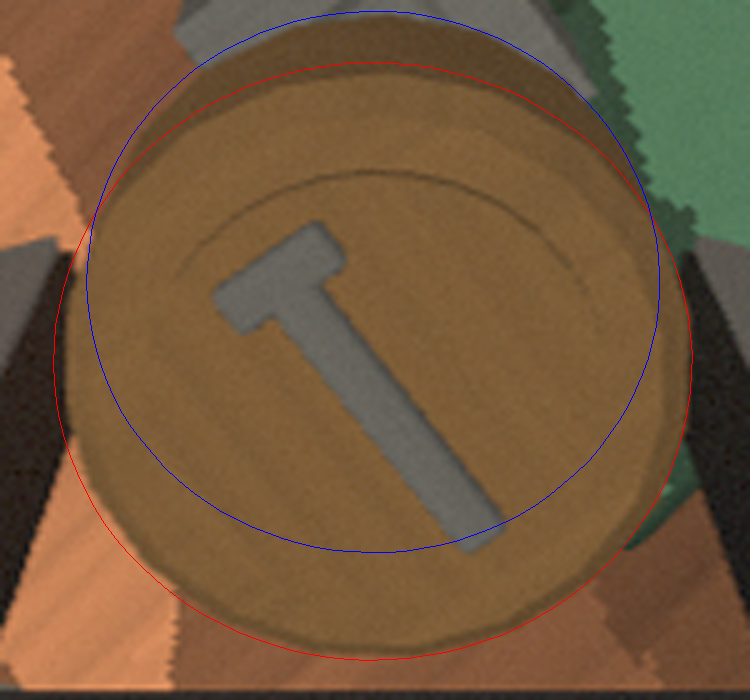

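>>> play_rows(
  twist=[
    [0,0,0],
    [0,0,0],
    [0,0,0],
    [0,0,0],
    [0,0,0],
  ],
  travel=[
    [-0.18,-0.005,-0.255],
    [-0.18,-0.005,-0.255],
    [-0.18,-0.005,-0.255],
    [0,0,0],
    [0,0,0],
  ],
  grip=[1,1,1,1,1],
)

```text
time_s: 8.05
ee_pos: [0.5935, -0.1693, 0.1707]
eef_rot: [-2.048, 0.39, -0.873]
force: [-0.8, -0.2, -6.1]
grip_width: 0.0566
```

```bash
python3 -c "
from go import *
rec()
delta(222,.05)
p=ctrl.camera('side'); 
a=cv2.resize(p['img'][190:310,270:430,::-1],None,fx=5,fy=5,interpolation=cv2.INTER_CUBIC)
cv2.imwrite('pics/h1.png',a)
p2=ctrl.camera('wrist'); cv2.imwrite('pics/h_wrist.png',p2['img'][:,:,::-1])
"
```

```text
t 8.05 q [-0.2543  0.8915  0.7718 -0.203   2.0525 -1.0894] p [ 0.5935 -0.1693  0.1707] r [-2.0483  0.3899 -0.8728] F [-0.7803 -0.243  -6.0992] M [ 0.1177 -1.1362  0.014 ] w 0.0566107634993973
shift units [-0.0078 -0.0207 -0.0949] mm [-0.3912 -1.036  -4.7462] turn units [ 0.0011  0.0027 -0.0012] deg 0.27888460270391163
now TCP in seat mm [ 2.3517 -1.0107 54.1473] jaw -137.9775595656867 axis tilt 0.2779943214124873
```

View pics/h1.png

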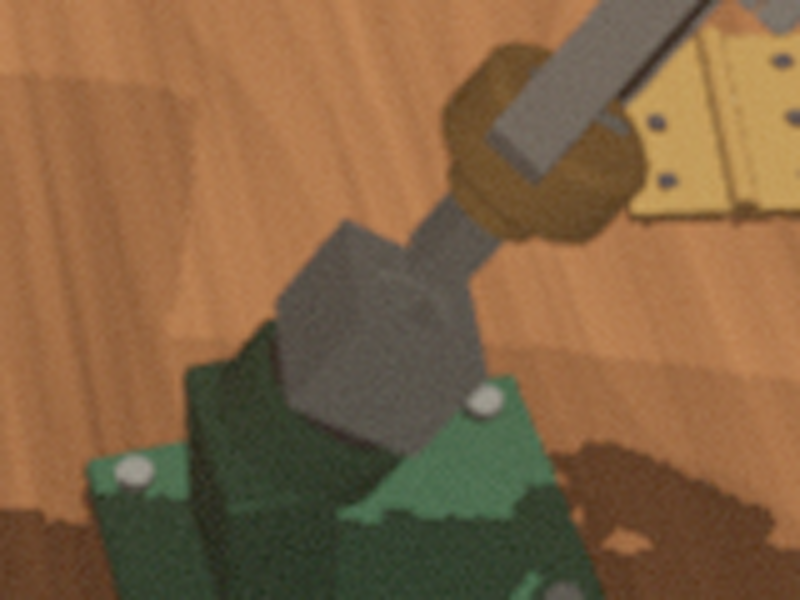

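View pics/h_wrist.png

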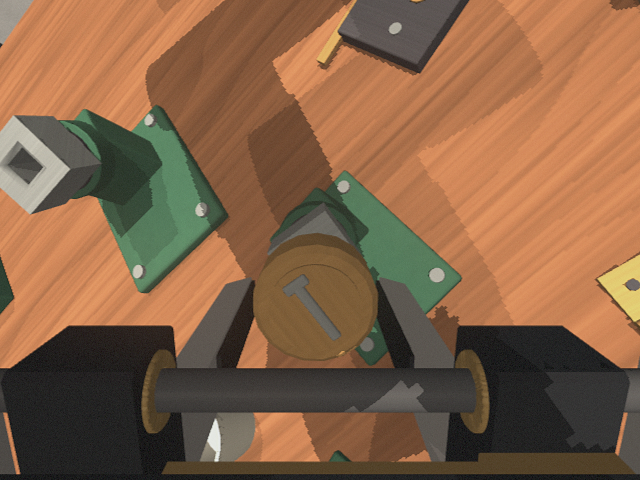

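```bash
python3 -c "
from go import *
for i in range(3):
    ctrl.camera('side')
delta(222,.04)
"
```

```text
shift units [-0.1224 -0.0208 -0.2319] mm [ -6.1209  -1.0376 -11.596 ] turn units [ 0.0009  0.0019 -0.0009] deg 0.20446341043553665
now TCP in seat mm [ 1.5954 -0.67   53.039 ] jaw -137.98564168068157 axis tilt 0.20396392864759122
```

>>> play_rows(
  twist=[
    [0,0,0],
    [0,0,0],
    [0,0,0],
    [0,0,0],
    [0,0,0],
    [0,0,0],
  ],
  travel=[
    [-0.02,-0.02,-0.05],
    [-0.05,0,-0.09],
    [-0.05,0,-0.09],
    [0,0,0],
    [0,0,0],
    [0,0,0],
  ],
  grip=[1,1,1,1,1,1],
)

```text
time_s: 8.9
ee_pos: [0.5873, -0.1707, 0.1576]
eef_rot: [-2.049, 0.391, -0.874]
force: [-0.2, 1.0, -6.2]
grip_width: 0.0568
```

```bash
python3 -c "
from go import *
rec()
delta(222,.03)
p=ctrl.camera('side'); 
a=cv2.resize(p['img'][190:310,270:430,::-1],None,fx=5,fy=5,interpolation=cv2.INTER_CUBIC)
cv2.imwrite('pics/i1.png',a)
"
```

```text
t 8.9 q [-0.2583  0.8837  0.816  -0.2016  2.0181 -1.0854] p [ 0.5873 -0.1707  0.1576] r [-2.0494  0.3914 -0.8739] F [-0.1799  0.9661 -6.154 ] M [ 0.126  -1.0559  0.0057] w 0.056780926292855485
shift units [-0.1115 -0.0054 -0.1608] mm [-5.5753 -0.2713 -8.0382] turn units [ 0.0008  0.0015 -0.0008] deg 0.16891341067284002
now TCP in seat mm [ 0.0384  0.0623 39.7859] jaw -137.9883443399284 axis tilt 0.16851381969862778
```

View pics/i1.png

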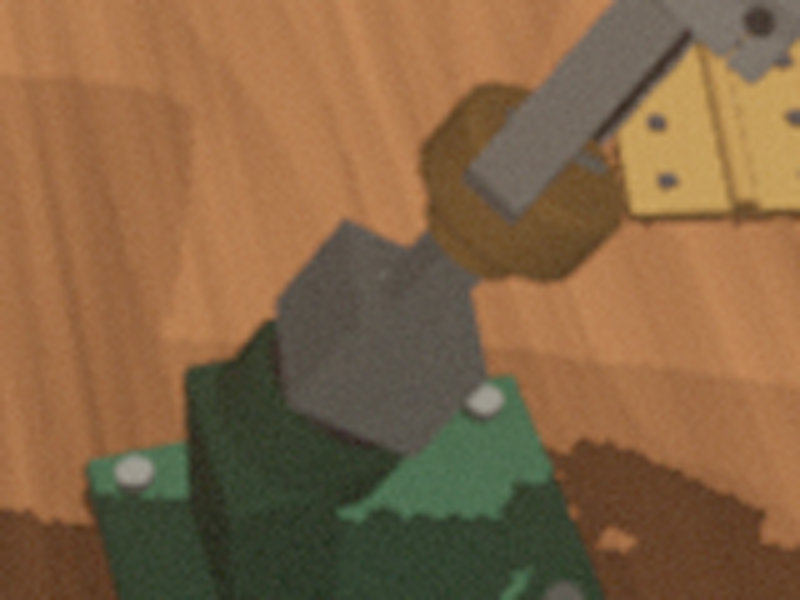

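>>> play_rows(
  twist=[
    [0,0,0],
    [0,0,0],
    [0,0,0],
    [0,0,0],
    [0,0,0],
    [0,0,0],
  ],
  travel=[
    [-0.057,-0.003,-0.082],
    [-0.057,-0.003,-0.082],
    [-0.057,-0.003,-0.082],
    [-0.057,-0.003,-0.082],
    [0,0,0],
    [0,0,0],
  ],
  grip=[1,1,1,1,1,1],
)

```text
time_s: 9.55
ee_pos: [0.5757, -0.1713, 0.1411]
eef_rot: [-2.05, 0.392, -0.874]
force: [0.1, 0.4, -7.0]
grip_width: 0.0566
```

```bash
python3 -c "
from go import *
rec()
delta(222,.0131)
"
```

```text
t 9.55 q [-0.263   0.8642  0.8881 -0.1997  1.9659 -1.0789] p [ 0.5757 -0.1713  0.1411] r [-2.0497  0.3917 -0.874 ] F [ 0.1167  0.3667 -7.0272] M [ 0.0624 -1.132   0.0297] w 0.056633472882713844
shift units [-0.0746 -0.0049 -0.1071] mm [-3.731  -0.243  -5.3562] turn units [ 0.0007  0.0013 -0.0007] deg 0.151504205183915
now TCP in seat mm [ 0.0095 -0.0196 19.632 ] jaw -137.98775484611318 axis tilt 0.15101068883412486
```

>>> play_rows(
  twist=[
    [0,0,0],
    [0,0,0],
    [0,0,0],
    [0,0,0],
    [0,0,0],
  ],
  travel=[
    [-0.035,-0.002,-0.05],
    [-0.035,-0.002,-0.05],
    [-0.01,0,-0.015],
    [0,0,0],
    [0,0,0],
  ],
  grip=[1,1,1,1,1],
)

```text
time_s: 10.05
ee_pos: [0.5722, -0.1713, 0.1362]
eef_rot: [-2.048, 0.39, -0.873]
force: [5.3, 2.5, 3.1]
grip_width: 0.0569
```

```bash
python3 -c "
from go import *
rec()
delta(222,.0131)
p=ctrl.camera('side'); 
a=cv2.resize(p['img'][190:310,270:430,::-1],None,fx=5,fy=5,interpolation=cv2.INTER_CUBIC)
cv2.imwrite('pics/j1.png',a)
"
```

```text
t 10.05 q [-0.2642  0.8572  0.9109 -0.1989  1.9483 -1.0767] p [ 0.5722 -0.1713  0.1362] r [-2.0483  0.3903 -0.8731] F [5.2778 2.5115 3.0532] M [ 0.3986 -0.867  -0.2092] w 0.056949266695018305
shift units [-0.0042 -0.0057 -0.0093] mm [-0.2076 -0.2843 -0.4649] turn units [ 0.0009  0.0025 -0.001 ] deg 0.2553567681626259
now TCP in seat mm [ 0.083  -0.2713 13.6094] jaw -137.98136235163668 axis tilt 0.25468782455889877
```

View pics/j1.png

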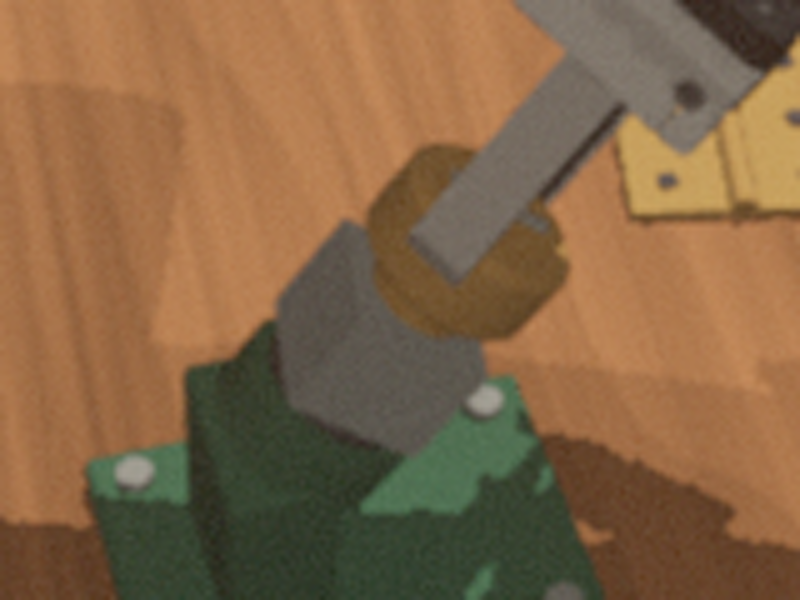

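>>> play_rows(
  twist=[
    [0,0,0],
    [0,0,0],
    [0,0,0],
    [0,0,0],
    [0,0,0],
    [0,0,0],
    [0,0,0],
    [0,0,0],
    [0,0,0],
    [0,0,0],
    [0,0,0],
    [0,0,0],
  ],
  travel=[
    [0,0,0],
    [0,0,0],
    [0,0,0],
    [0,0,0],
    [0,0,0],
    [0,0,0],
    [0,0,0],
    [0,0,0],
    [0,0,0],
    [0,0,0],
    [0,0,0],
    [0,0,0],
  ],
  grip=[-0.6,-0.6,-0.6,-0.6,-0.6,-0.6,-0.6,-0.6,-0.6,-0.6,-0.6,-0.6],
)

```text
time_s: 11.3
ee_pos: [0.5718, -0.1715, 0.1353]
eef_rot: [-2.05, 0.392, -0.874]
force: [-0.2, -0.4, -0.0]
grip_width: 0.0749
```

```bash
cat > look.py <<'E'
from go import *
import sys
n=sys.argv[1]; o=rec(); p=ctrl.camera('wrist'); cv2.imwrite(f'pics/{n}_w.png',p['img'][:,:,::-1])
np.save(f'{n}.npy',dict((k,p[k]) for k in p if k!='img'),allow_pickle=True)
c=proj(p,o0+R0[:,2]*.039)[0]; a=np.round(c).astype(int); print("face at",c)
x0,y0=a[0]-70,a[1]-65
cr=p['img'][y0:y0+130,x0:x0+140,::-1]; cv2.imwrite(f'pics/{n}_c.png',cv2.resize(cr,None,fx=5,fy=5,interpolation=cv2.INTER_CUBIC)); print("crop origin",x0,y0,"scale5")
s=ctrl.get_obs(); print("TCP seat mm",R0.T@(s['ee_pos']-o0)*1e3)
E
cat > rib.py <<'E'
from go import *
import sys
# rib.py name cropx cropy ox oy : two crop points crossbar, stem end
def rib(n,A,B,org):
    p=np.load(f'{n}.npy',allow_pickle=True).item(); r=[]
    for u in (A,B):
        c,d=ray(p,(u[0]/5+org[0],u[1]/5+org[1])); P0=o0+R0[:,2]*.0425; t=((P0-c)@R0[:,2])/(d@R0[:,2]); r.append(R0.T@(c+d*t-o0))
    print(np.array(r)*1e3,"len",np.linalg.norm(r[0]-r[1])*1e3,"knob x angle in seat",np.degrees(np.arctan2(*(r[0]-r[1])[[1,0]])))
v=list(map(float,sys.argv[2:])); rib(sys.argv[1],v[0:2],v[2:4],v[4:6])
E
python3 look.py k
```

```text
t 11.3 q [-0.2646  0.8584  0.9117 -0.1991  1.9481 -1.0768] p [ 0.5718 -0.1715  0.1353] r [-2.0496  0.3917 -0.8739] F [-0.1645 -0.3636 -0.0433] M [ 0.0401 -0.3424 -0.0006] w 0.07493578827098801
face at [313.807  307.3106]
crop origin 244 242 scale5
TCP seat mm [-0.0778 -0.098  12.5635]
```

View pics/k_c.png

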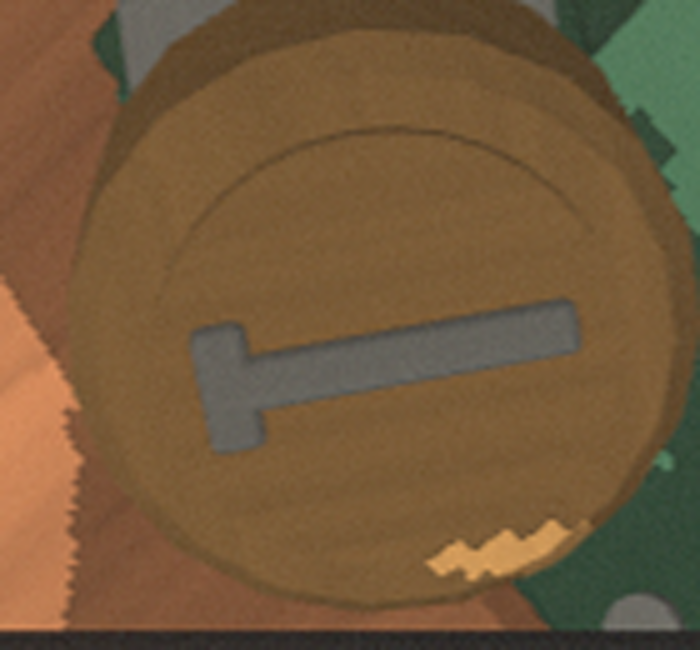

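>>> play_rows(
  twist=[
    [0,0,0],
    [0,0,0],
    [0,0,0],
    [0,0,0],
    [0,0,0],
    [0,0,0],
  ],
  travel=[
    [0,0,0],
    [0,0,0],
    [0,0,0],
    [0,0,0],
    [0,0,0],
    [0,0,0],
  ],
  grip=[-0.6,-0.6,-0.6,-0.6,-0.6,-0.6],
)

```text
time_s: 11.95
ee_pos: [0.5718, -0.1715, 0.1352]
eef_rot: [-2.05, 0.392, -0.874]
force: [0.1, -0.3, -0.9]
grip_width: 0.0753
```

```bash
python3 rib.py k 228 387 578 326 244 242; python3 look.py l
```

```text
[[  5.0832  10.2651  42.5   ]
 [-13.8336 -14.5301  42.5   ]] len 31.187380614650866 knob x angle in seat 52.65911636412789
t 11.95 q [-0.2646  0.8584  0.9117 -0.1992  1.9481 -1.0768] p [ 0.5718 -0.1715  0.1352] r [-2.0496  0.3917 -0.8739] F [ 0.0654 -0.3012 -0.9018] M [ 0.0323 -0.4075 -0.0256] w 0.07525954258572692
face at [313.8084 307.3088]
crop origin 244 242 scale5
TCP seat mm [-0.0817 -0.0626 12.5651]
```

View pics/l_c.png

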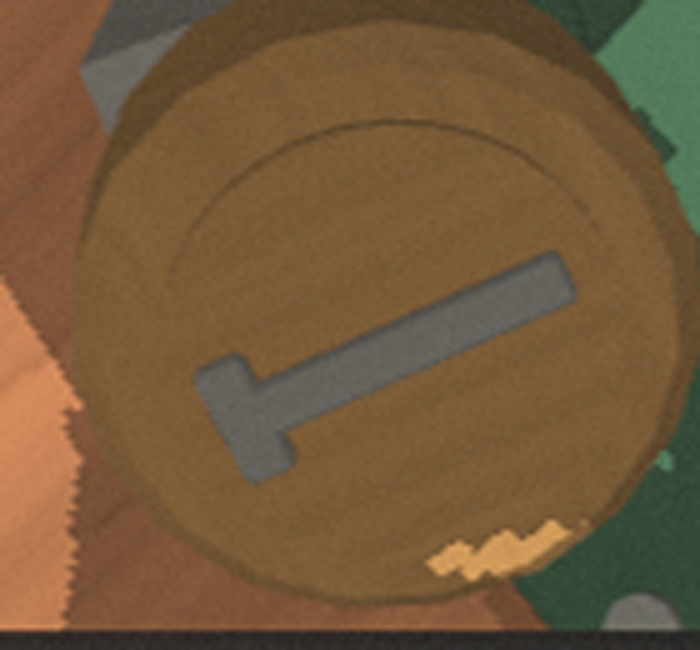

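>>> play_rows(
  twist=[
    [0,0,0],
    [0,0,0],
    [0,0,0],
    [0,0,0],
    [0,0,0],
    [0,0,0],
    [0,0,0],
    [0,0,0],
    [0,0,0],
    [0,0,0],
  ],
  travel=[
    [0,0,0],
    [0,0,0],
    [0,0,0],
    [0,0,0],
    [0,0,0],
    [0,0,0],
    [0,0,0],
    [0,0,0],
    [0,0,0],
    [0,0,0],
  ],
  grip=[-0.6,-0.6,-0.6,-0.6,-0.6,-0.6,-0.6,-0.6,-0.6,-0.6],
)

```text
time_s: 13.0
ee_pos: [0.5718, -0.1715, 0.1352]
eef_rot: [-2.05, 0.392, -0.874]
force: [0.1, -0.7, -0.8]
grip_width: 0.0753
```

```bash
python3 rib.py l 245 420 565 277 244 242; python3 look.py m
```

```text
[[  1.8899  11.6379  42.5   ]
 [ -9.8489 -17.0815  42.5   ]] len 31.025807241490078 knob x angle in seat 67.76796599616078
t 13.0 q [-0.2646  0.8583  0.9118 -0.1991  1.9481 -1.0768] p [ 0.5718 -0.1715  0.1352] r [-2.0497  0.3917 -0.874 ] F [ 0.1206 -0.741  -0.7708] M [-0.0016 -0.3598 -0.0573] w 0.0753060032580338
face at [313.8082 307.3089]
crop origin 244 242 scale5
TCP seat mm [-0.0813 -0.0624 12.5844]
```

View pics/m_c.png

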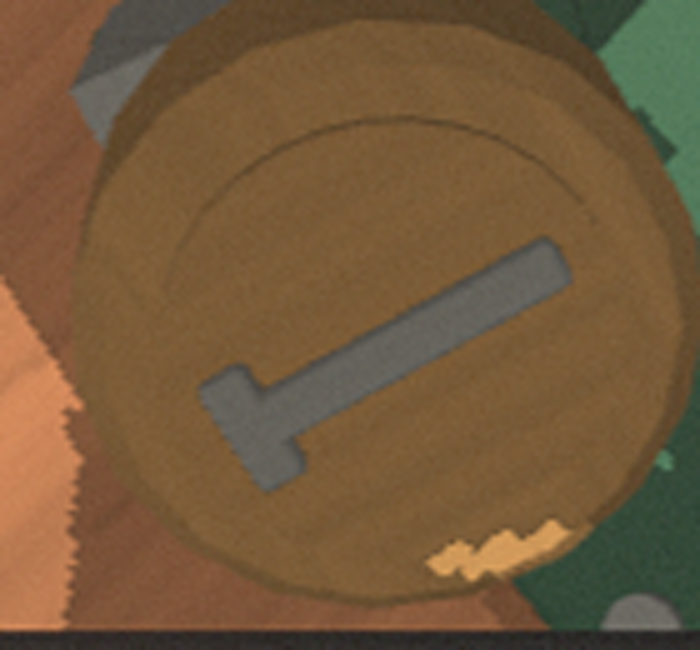

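```bash
python3 rib.py m 253 428 560 260 244 242
```

```text
[[  0.8565  11.7424  42.5   ]
 [ -8.4468 -17.9312  42.5   ]] len 31.097802186602834 knob x angle in seat 72.59260906125661
```

>>> play_rows(
  twist=[
    [-0.052,-0.003,-0.0745],
    [-0.052,-0.003,-0.0745],
    [-0.052,-0.003,-0.0745],
    [-0.052,-0.003,-0.0745],
    [-0.052,-0.003,-0.0745],
    [-0.052,-0.003,-0.0745],
    [-0.052,-0.003,-0.0745],
    [-0.052,-0.003,-0.0745],
    [-0.052,-0.003,-0.0745],
    [-0.052,-0.003,-0.0745],
    [-0.052,-0.003,-0.0745],
    [0,0,0],
  ],
  travel=[
    [0,0,0],
    [0,0,0],
    [0,0,0],
    [0,0,0],
    [0,0,0],
    [0,0,0],
    [0,0,0],
    [0,0,0],
    [0,0,0],
    [0,0,0],
    [0,0,0],
    [0,0,0],
  ],
  grip=[-0.6,-0.6,-0.6,-0.6,-0.6,-0.6,-0.6,-0.6,-0.6,-0.6,-0.6,-0.6],
)

```text
time_s: 14.25
ee_pos: [0.5718, -0.1715, 0.1353]
eef_rot: [-2.01, -0.443, -2.25]
force: [-0.2, 0.6, -1.0]
grip_width: 0.0759
```

```bash
python3 look.py n; python3 -c "
from go import *
delta(132,.0131)"
```

```text
t 14.25 q [-0.2648  0.8618  0.9073 -0.1992  1.9536  0.496 ] p [ 0.5718 -0.1715  0.1353] r [-2.0099 -0.4427 -2.2504] F [-0.1514  0.6284 -1.0283] M [-0.0709 -0.3053 -0.0277] w 0.07585501315807343
face at [316.1409 307.1134]
crop origin 246 242 scale5
TCP seat mm [-0.0915 -0.0846 12.5658]
shift units [ 0.0047 -0.0014  0.0098] mm [ 0.2361 -0.0706  0.4901] turn units [-0.0012 -0.0015 -0.0018] deg 0.23657359578499315
now TCP in seat mm [-0.0915 -0.0846 12.5658] jaw 132.1987923791855 axis tilt 0.12814235279229552
```

View pics/n_c.png

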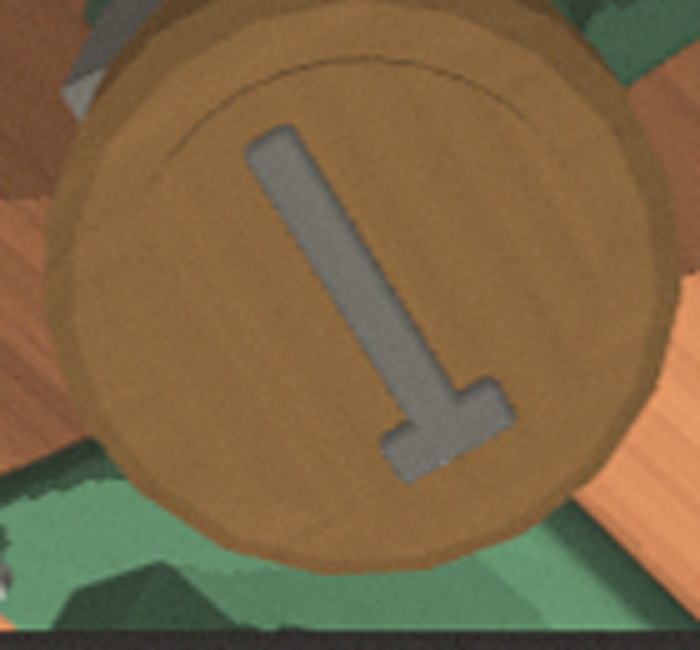

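```bash
python3 rib.py n 449 432 270 137 246 242; python3 look.py n2
```

```text
[[  0.611   12.2335  42.5   ]
 [ -9.3247 -17.6272  42.5   ]] len 31.47020847863207 knob x angle in seat 71.59586509611903
t 14.3 q [-0.2648  0.8618  0.9073 -0.1992  1.9536  0.4905] p [ 0.5718 -0.1715  0.1352] r [-2.0122 -0.4404 -2.2449] F [-0.3635 -0.6985 -0.0051] M [-0.0066 -0.2789 -0.0017] w 0.07555249357459075
face at [316.1558 307.1268]
crop origin 246 242 scale5
TCP seat mm [-0.0971 -0.0843 12.5398]
```

View pics/n2_c.png

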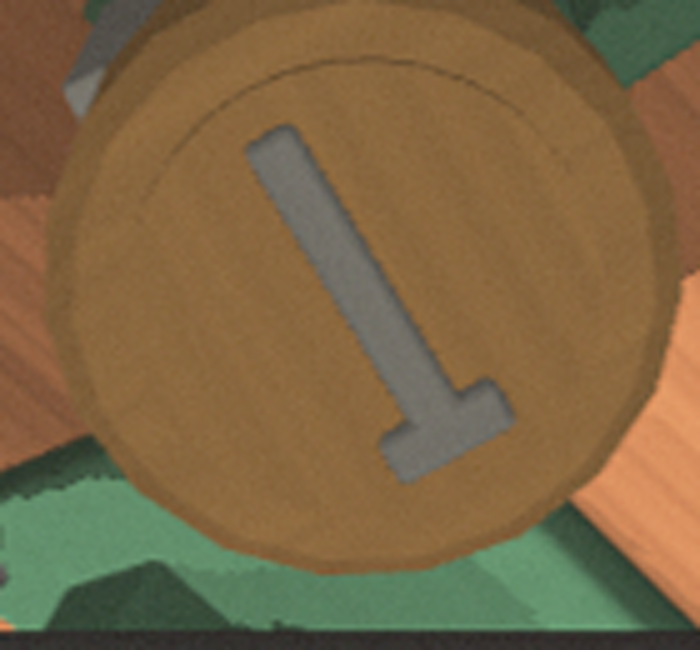

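>>> play_rows(
  twist=[
    [0,0,0],
    [0,0,0],
    [0,0,0],
    [0,0,0],
    [0.0544,0.0033,0.0778],
    [0.0544,0.0033,0.0778],
    [0.0544,0.0033,0.0778],
    [0.0544,0.0033,0.0778],
    [0.0544,0.0033,0.0778],
    [0.0544,0.0033,0.0778],
    [0.0544,0.0033,0.0778],
    [0.0544,0.0033,0.0778],
  ],
  travel=[
    [0,0,0],
    [0,0,0],
    [0,0,0],
    [0,0,0],
    [0,0,0],
    [0,0,0],
    [0,0,0],
    [0,0,0],
    [0,0,0],
    [0,0,0],
    [0,0,0],
    [0,0,0],
  ],
  grip=[1,1,1,1,1,1,1,1,1,1,1,1],
  force=30,
)

```text
time_s: 15.55
ee_pos: [0.5722, -0.1715, 0.1352]
eef_rot: [-2.151, 0.203, -1.208]
force: [5.8, -1.3, -0.9]
grip_width: 0.057
```

```bash
python3 -c "
from go import *
rec();delta(244,.0131)"
```

```text
t 15.55 q [-0.264   0.8608  0.9085 -0.2004  1.9507 -0.7065] p [ 0.5722 -0.1715  0.1352] r [-2.1511  0.2031 -1.2081] F [ 5.7621 -1.3023 -0.8978] M [-0.1971 -1.3858  0.0766] w 0.05703115990396947
shift units [-0.0032 -0.0008  0.0115] mm [-0.1602 -0.041   0.5738] turn units [0.2761 0.0171 0.3924] deg 43.20778789025124
now TCP in seat mm [-0.4621 -0.0314 12.7231] jaw -159.20761542337718 axis tilt 0.14604967660502186
```

>>> play_rows(
  twist=[
    [0.0544,0.0033,0.0778],
    [0.0544,0.0033,0.0778],
    [0.0544,0.0033,0.0778],
    [0.0544,0.0033,0.0778],
    [0.0544,0.0033,0.0778],
    [0,0,0],
    [0,0,0],
    [0,0,0],
  ],
  travel=[
    [0,0,0],
    [0,0,0],
    [0,0,0],
    [0,0,0],
    [0,0,0],
    [0,0,0],
    [0,0,0],
    [0,0,0],
  ],
  grip=[1,1,1,1,1,1,1,1],
)

```text
time_s: 16.35
ee_pos: [0.572, -0.1715, 0.1352]
eef_rot: [-1.881, 0.534, -0.498]
force: [5.9, -0.7, -1.0]
grip_width: 0.0566
```

```bash
python3 look.py p; python3 -c "
from go import *
delta(243,.0131)"
```

```text
t 16.35 q [-0.264   0.8596  0.91   -0.2003  1.9492 -1.4415] p [ 0.572  -0.1715  0.1352] r [-1.8811  0.5338 -0.4976] F [ 5.8946 -0.6813 -1.0449] M [-0.1794 -1.2762  0.2119] w 0.05655920754867516
face at [313.1198 306.2022]
crop origin 243 241 scale5
TCP seat mm [-0.3103 -0.0424 12.7374]
shift units [-0.0009 -0.0009  0.0095] mm [-0.0436 -0.0451  0.475 ] turn units [ 0.002   0.0008 -0.0002] deg 0.19604262626888522
now TCP in seat mm [-0.3103 -0.0424 12.7374] jaw -117.09447304685013 axis tilt 0.17184791765502433
```

View pics/p_c.png

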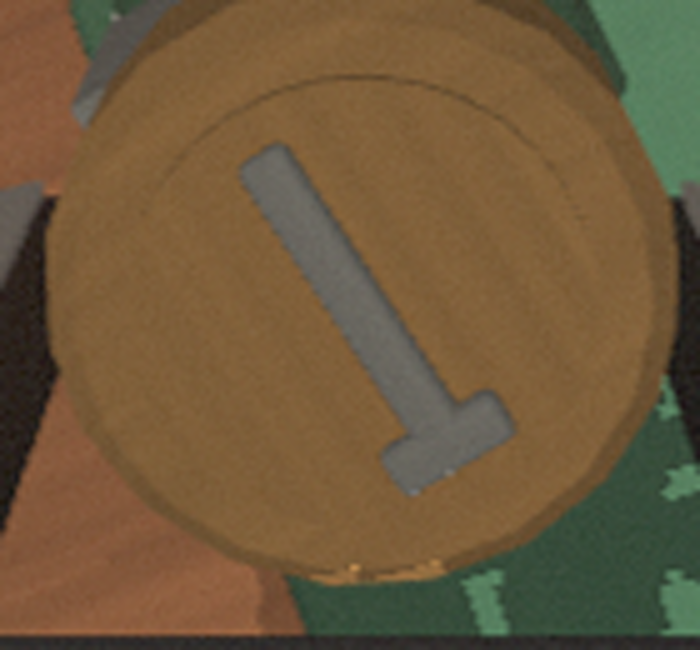

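```bash
python3 rib.py p 449 445 265 158 243 241
```

```text
[[-12.7417  -3.3019  42.5   ]
 [ 18.3339  -1.205   42.5   ]] len 31.146256269088106 knob x angle in seat -176.13978477036125
```

>>> play_rows(
  twist=[
    [0,0,0],
    [0,0,0],
    [0,0,0],
    [0,0,0],
    [0,0,0],
    [0,0,0],
    [0,0,0],
    [0,0,0],
    [0,0,0],
    [0,0,0],
    [0,0,0],
    [0,0,0],
  ],
  travel=[
    [0,0,0],
    [0,0,0],
    [0,0,0],
    [0,0,0],
    [0,0,0],
    [0,0,0],
    [0,0,0],
    [0,0,0],
    [0,0,0],
    [0,0,0],
    [0,0,0],
    [0,0,0],
  ],
  grip=[-0.6,-0.6,-0.6,-0.6,-0.6,-0.6,-0.6,-0.6,-0.6,-0.6,-0.6,-0.6],
)

```text
time_s: 17.6
ee_pos: [0.5717, -0.1715, 0.1352]
eef_rot: [-1.879, 0.536, -0.493]
force: [-0.3, -0.7, -0.7]
grip_width: 0.0754
```

>>> play_rows(
  twist=[
    [0,0,0],
    [0,0,0],
    [0,0,0],
    [0,0,0],
    [0,0,0],
    [0,0,0],
    [0,0,0],
    [0,0,0],
    [0,0,0],
    [0,0,0],
    [0,0,0],
    [0,0,0],
  ],
  travel=[
    [0,0,0],
    [0,0,0],
    [0,0,0],
    [0,0,0],
    [0,0,0],
    [0,0,0],
    [0,0,0],
    [0,0,0],
    [0,0,0],
    [0,0,0],
    [0,0,0],
    [0,0,0],
  ],
  grip=[-0.6,-0.6,-0.6,-0.6,-0.6,-0.6,-0.6,-0.6,-0.6,-0.6,-0.6,-0.6],
)

```text
time_s: 18.8
ee_pos: [0.5718, -0.1715, 0.1352]
eef_rot: [-1.879, 0.536, -0.493]
force: [-0.4, 0.4, 0.3]
grip_width: 0.0754
```

```bash
python3 look.py q
```

```text
t 18.8 q [-0.2642  0.8596  0.9103 -0.2003  1.9499 -1.4459] p [ 0.5718 -0.1715  0.1352] r [-1.8789  0.536  -0.4931] F [-0.3978  0.354   0.2887] M [ 0.0445 -0.4084 -0.0403] w 0.07541037038498277
face at [313.2541 306.765 ]
crop origin 243 242 scale5
TCP seat mm [-0.0885 -0.0818 12.5815]
```

View pics/q_c.png

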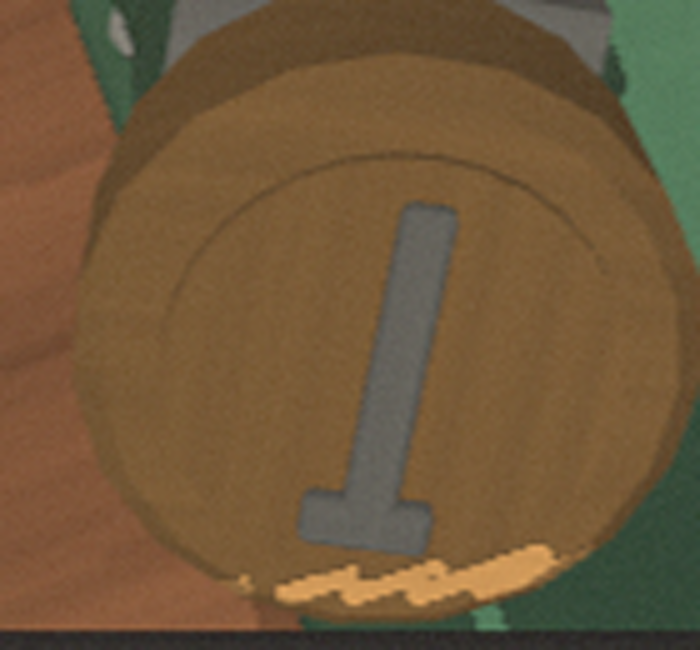

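```bash
python3 rib.py q 366 522 430 205 243 242
```

```text
[[-16.271    6.7482  42.5   ]
 [  8.0248 -11.6846  42.5   ]] len 30.496731215643443 knob x angle in seat 142.8131169849976
```

>>> play_rows(
  twist=[
    [0,0,0],
    [0,0,0],
    [0,0,0],
    [0,0,0],
    [0,0,0],
    [0,0,0],
    [0,0,0],
    [0,0,0],
  ],
  travel=[
    [0,0,0],
    [0,0,0],
    [0,0,0],
    [0,0,0],
    [0,0,0],
    [0,0,0],
    [0,0,0],
    [0,0,0],
  ],
  grip=[-0.6,-0.6,-0.6,-0.6,-0.6,-0.6,-0.6,-0.6],
)

```text
time_s: 19.65
ee_pos: [0.5718, -0.1715, 0.1352]
eef_rot: [-1.879, 0.536, -0.493]
force: [-0.9, -0.3, 0.5]
grip_width: 0.075
```

```bash
python3 look.py r
```

```text
t 19.65 q [-0.2641  0.8595  0.9104 -0.2004  1.9499 -1.446 ] p [ 0.5718 -0.1715  0.1352] r [-1.8789  0.5361 -0.493 ] F [-0.9441 -0.2807  0.509 ] M [ 0.0426 -0.3952  0.0139] w 0.07499682902519252
face at [313.254 306.765]
crop origin 243 242 scale5
TCP seat mm [-0.0956 -0.109  12.582 ]
```

View pics/r_c.png

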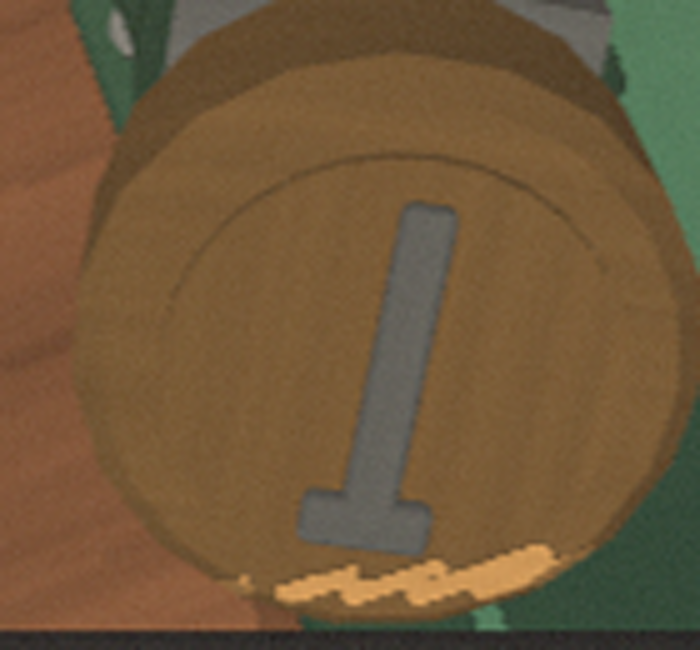

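>>> play_rows(
  twist=[
    [0,0,0],
    [0,0,0],
    [0,0,0],
    [0,0,0],
    [-0.0544,-0.0033,-0.0778],
    [-0.0544,-0.0033,-0.0778],
    [-0.0544,-0.0033,-0.0778],
    [-0.0544,-0.0033,-0.0778],
    [-0.0544,-0.0033,-0.0778],
    [-0.0544,-0.0033,-0.0778],
    [-0.0544,-0.0033,-0.0778],
    [-0.0544,-0.0033,-0.0778],
  ],
  travel=[
    [0,0,0],
    [0,0,0],
    [0,0,0],
    [0,0,0],
    [0,0,0],
    [0,0,0],
    [0,0,0],
    [0,0,0],
    [0,0,0],
    [0,0,0],
    [0,0,0],
    [0,0,0],
  ],
  grip=[1,1,1,1,1,1,1,1,1,1,1,1],
  force=30,
)

```text
time_s: 20.9
ee_pos: [0.5726, -0.1712, 0.1349]
eef_rot: [-2.179, -0.057, -1.589]
force: [8.7, 1.2, -1.7]
grip_width: 0.0567
```

>>> play_rows(
  twist=[
    [-0.0544,-0.0033,-0.0778],
    [-0.0544,-0.0033,-0.0778],
    [-0.0544,-0.0033,-0.0778],
    [-0.0544,-0.0033,-0.0778],
    [-0.0544,-0.0033,-0.0778],
    [0,0,0],
    [0,0,0],
    [0,0,0],
  ],
  travel=[
    [0,0,0],
    [0,0,0],
    [0,0,0],
    [0,0,0],
    [0,0,0],
    [0,0,0],
    [0,0,0],
    [0,0,0],
  ],
  grip=[1,1,1,1,1,1,1,1],
)

```text
time_s: 21.7
ee_pos: [0.5725, -0.1718, 0.1351]
eef_rot: [-2.008, -0.441, -2.249]
force: [8.1, -1.1, -1.5]
grip_width: 0.0567
```

```bash
python3 look.py s; python3 -c "
from go import *
delta(132,.0131)"
```

```text
t 21.7 q [-0.2648  0.862   0.9064 -0.1994  1.9514  0.4936] p [ 0.5725 -0.1718  0.1351] r [-2.008  -0.4407 -2.2488] F [ 8.0649 -1.0685 -1.4703] M [-0.2305 -1.8788  0.2267] w 0.05665745616117616
face at [314.6584 307.3951]
crop origin 245 242 scale5
TCP seat mm [-0.8119  0.2586 12.8617]
shift units [-0.0109  0.0045  0.0132] mm [-0.5429  0.2265  0.6609] turn units [ 0.0005  0.0003 -0.0005] deg 0.07025790808792896
now TCP in seat mm [-0.8119  0.2586 12.8617] jaw 132.0121553517406 axis tilt 0.06920089737738504
```

View pics/s_c.png

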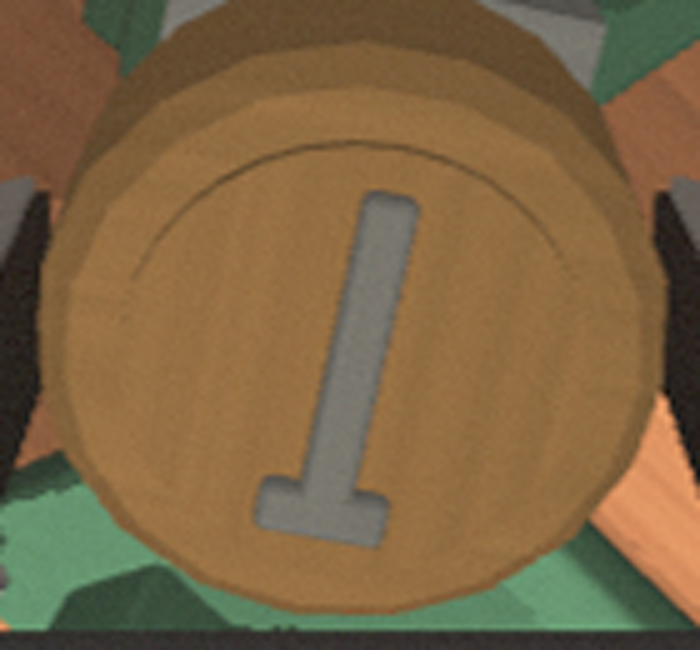

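```bash
python3 rib.py s 321 513 390 198 245 242
```

```text
[[ 13.8259   9.1542  42.5   ]
 [-12.3377  -6.2851  42.5   ]] len 30.379370757779746 knob x angle in seat 30.545136003263796
```

>>> play_rows(
  twist=[
    [0,0,0],
    [0,0,0],
    [0,0,0],
    [0,0,0],
    [0,0,0],
    [0,0,0],
    [0,0,0],
    [0,0,0],
    [0,0,0],
    [0,0,0],
    [0,0,0],
    [0,0,0],
  ],
  travel=[
    [0,0,0],
    [0,0,0],
    [0,0,0],
    [0,0,0],
    [0,0,0],
    [0,0,0],
    [0,0,0],
    [0,0,0],
    [0,0,0],
    [0,0,0],
    [0,0,0],
    [0,0,0],
  ],
  grip=[-0.6,-0.6,-0.6,-0.6,-0.6,-0.6,-0.6,-0.6,-0.6,-0.6,-0.6,-0.6],
)

```text
time_s: 22.95
ee_pos: [0.5718, -0.1715, 0.1352]
eef_rot: [-2.011, -0.442, -2.248]
force: [-0.3, 0.2, 0.1]
grip_width: 0.0751
```

>>> play_rows(
  twist=[
    [0,0,0],
    [0,0,0],
    [0,0,0],
    [0,0,0],
    [0,0,0],
    [0,0,0],
    [0,0,0],
    [0,0,0],
    [0,0,0],
    [0,0,0],
    [0,0,0],
    [0,0,0],
  ],
  travel=[
    [0,0,0],
    [0,0,0],
    [0,0,0],
    [0,0,0],
    [0,0,0],
    [0,0,0],
    [0,0,0],
    [0,0,0],
    [0,0,0],
    [0,0,0],
    [0,0,0],
    [0,0,0],
  ],
  grip=[-0.6,-0.6,-0.6,-0.6,-0.6,-0.6,-0.6,-0.6,-0.6,-0.6,-0.6,-0.6],
)

```text
time_s: 24.15
ee_pos: [0.5717, -0.1715, 0.1352]
eef_rot: [-2.011, -0.442, -2.248]
force: [0.0, 0.5, 0.2]
grip_width: 0.0753
```

>>> play_rows(
  twist=[
    [0,0,0],
    [0,0,0],
    [0,0,0],
    [0,0,0],
    [0,0,0],
  ],
  travel=[
    [0,0,0],
    [0,0,0],
    [0,0,0],
    [0,0,0],
    [0,0,0],
  ],
  grip=[-0.6,-0.6,-0.6,-0.6,-0.6],
)

```text
time_s: 24.65
ee_pos: [0.5717, -0.1715, 0.1353]
eef_rot: [-2.011, -0.442, -2.248]
force: [-0.9, -0.2, 0.6]
grip_width: 0.0752
```

```bash
python3 look.py u
```

```text
t 24.65 q [-0.2648  0.8618  0.9073 -0.1992  1.9536  0.4936] p [ 0.5717 -0.1715  0.1353] r [-2.0109 -0.4417 -2.248 ] F [-0.8908 -0.2199  0.6126] M [ 0.0526 -0.3063  0.038 ] w 0.07521702168706065
face at [316.168  307.1205]
crop origin 246 242 scale5
TCP seat mm [-0.0752 -0.0704 12.5736]
```

View pics/u_c.png

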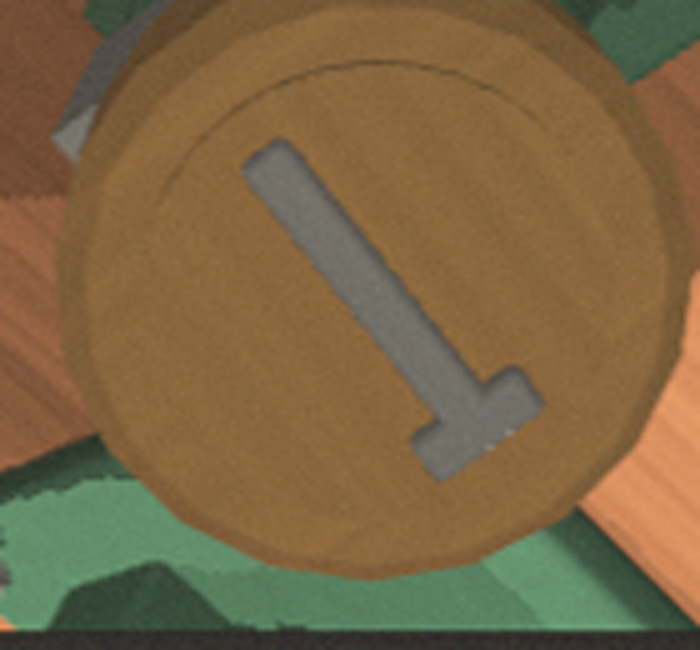

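```bash
python3 rib.py u 478 424 267 151 246 242
```

```text
[[ -1.6951  13.6062  42.5   ]
 [ -8.1687 -17.0227  42.5   ]] len 31.305605419174487 knob x angle in seat 78.06588817038443
```

>>> play_rows(
  twist=[
    [0,0,0],
    [0,0,0],
    [0,0,0],
    [0,0,0],
    [0.0544,0.0033,0.0778],
    [0.0544,0.0033,0.0778],
    [0.0544,0.0033,0.0778],
    [0.0544,0.0033,0.0778],
    [0.0544,0.0033,0.0778],
    [0.0544,0.0033,0.0778],
    [0.0544,0.0033,0.0778],
    [0.0544,0.0033,0.0778],
  ],
  travel=[
    [0,0,0],
    [0,0,0],
    [0,0,0],
    [0,0,0],
    [0,0,0],
    [0,0,0],
    [0,0,0],
    [0,0,0],
    [0,0,0],
    [0,0,0],
    [0,0,0],
    [0,0,0],
  ],
  grip=[1,1,1,1,1,1,1,1,1,1,1,1],
  force=30,
)

```text
time_s: 25.9
ee_pos: [0.5724, -0.1715, 0.1352]
eef_rot: [-2.15, 0.202, -1.208]
force: [7.1, -2.2, -1.0]
grip_width: 0.057
```

>>> play_rows(
  twist=[
    [0.0544,0.0033,0.0778],
    [0.0544,0.0033,0.0778],
    [0.0544,0.0033,0.0778],
    [0.0544,0.0033,0.0778],
    [0.0544,0.0033,0.0778],
    [0,0,0],
    [0,0,0],
    [0,0,0],
    [0,0,0],
    [0,0,0],
    [0,0,0],
    [0,0,0],
  ],
  travel=[
    [0,0,0],
    [0,0,0],
    [0,0,0],
    [0,0,0],
    [0,0,0],
    [0,0,0],
    [0,0,0],
    [0,0,0],
    [0,0,0],
    [0,0,0],
    [0,0,0],
    [0,0,0],
  ],
  grip=[1,1,1,1,1,1,1,-0.6,-0.6,-0.6,-0.6,-0.6],
)

```text
time_s: 27.1
ee_pos: [0.5717, -0.1715, 0.1353]
eef_rot: [-1.879, 0.536, -0.493]
force: [-0.4, -0.0, -0.5]
grip_width: 0.0751
```

>>> play_rows(
  twist=[
    [0,0,0],
    [0,0,0],
    [0,0,0],
    [0,0,0],
    [0,0,0],
    [0,0,0],
    [0,0,0],
    [0,0,0],
    [0,0,0],
    [0,0,0],
    [0,0,0],
    [0,0,0],
  ],
  travel=[
    [0,0,0],
    [0,0,0],
    [0,0,0],
    [0,0,0],
    [0,0,0],
    [0,0,0],
    [0,0,0],
    [0,0,0],
    [0,0,0],
    [0,0,0],
    [0,0,0],
    [0,0,0],
  ],
  grip=[-0.6,-0.6,-0.6,-0.6,-0.6,-0.6,-0.6,-0.6,-0.6,-0.6,-0.6,-0.6],
)

```text
time_s: 28.3
ee_pos: [0.5718, -0.1715, 0.1353]
eef_rot: [-1.879, 0.536, -0.493]
force: [-0.4, 0.7, 0.4]
grip_width: 0.0754
```

>>> play_rows(
  twist=[
    [0,0,0],
    [0,0,0],
    [0,0,0],
    [0,0,0],
    [0,0,0],
    [0,0,0],
    [0,0,0],
    [0,0,0],
    [0,0,0],
    [0,0,0],
    [0,0,0],
    [0,0,0],
  ],
  travel=[
    [0,0,0],
    [0,0,0],
    [0,0,0],
    [0,0,0],
    [0,0,0],
    [0,0,0],
    [0,0,0],
    [0,0,0],
    [0,0,0],
    [0,0,0],
    [0,0,0],
    [0,0,0],
  ],
  grip=[-0.6,-0.6,-0.6,-0.6,-0.6,-0.6,-0.6,-0.6,-0.6,-0.6,-0.6,-0.6],
)

```text
time_s: 29.5
ee_pos: [0.5718, -0.1715, 0.1353]
eef_rot: [-1.879, 0.536, -0.493]
force: [0.0, 0.7, 0.3]
grip_width: 0.075
```

```bash
python3 look.py v
```

```text
t 29.5 q [-0.2641  0.8595  0.9104 -0.2004  1.9499 -1.4459] p [ 0.5718 -0.1715  0.1353] r [-1.879   0.5361 -0.4931] F [0.0435 0.6856 0.2735] M [-0.0048 -0.3864 -0.0159] w 0.07498583898015954
face at [313.254  306.7652]
crop origin 243 242 scale5
TCP seat mm [-0.0732 -0.1005 12.5701]
```

View pics/v_c.png

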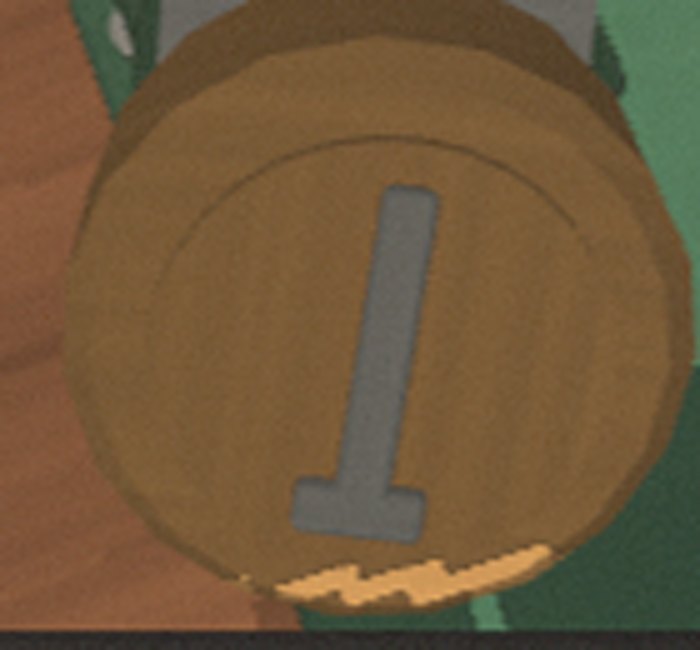

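```bash
python3 rib.py v 358 510 411 190 243 242
```

```text
[[-14.894    6.8545  42.5   ]
 [  9.9776 -10.8329  42.5   ]] len 30.519451198784687 knob x angle in seat 144.58164257037205
```

>>> play_rows(
  twist=[
    [0,0,0],
    [0,0,0],
    [0,0,0],
    [0,0,0],
    [-0.0544,-0.0033,-0.0778],
    [-0.0544,-0.0033,-0.0778],
    [-0.0544,-0.0033,-0.0778],
    [-0.0544,-0.0033,-0.0778],
    [-0.0544,-0.0033,-0.0778],
    [-0.0544,-0.0033,-0.0778],
    [-0.0544,-0.0033,-0.0778],
    [-0.0544,-0.0033,-0.0778],
  ],
  travel=[
    [0,0,0],
    [0,0,0],
    [0,0,0],
    [0,0,0],
    [0,0,0],
    [0,0,0],
    [0,0,0],
    [0,0,0],
    [0,0,0],
    [0,0,0],
    [0,0,0],
    [0,0,0],
  ],
  grip=[1,1,1,1,1,1,1,1,1,1,1,1],
  force=30,
)

```text
time_s: 30.75
ee_pos: [0.5723, -0.1712, 0.135]
eef_rot: [-2.18, -0.057, -1.589]
force: [6.3, 1.1, -2.2]
grip_width: 0.0568
```

>>> play_rows(
  twist=[
    [-0.0544,-0.0033,-0.0778],
    [-0.0544,-0.0033,-0.0778],
    [-0.0544,-0.0033,-0.0778],
    [-0.0544,-0.0033,-0.0778],
    [-0.0544,-0.0033,-0.0778],
    [-0.0544,-0.0033,-0.0778],
    [0,0,0],
    [0,0,0],
    [0,0,0],
    [0,0,0],
    [0,0,0],
    [0,0,0],
  ],
  travel=[
    [0,0,0],
    [0,0,0],
    [0,0,0],
    [0,0,0],
    [0,0,0],
    [0,0,0],
    [0,0,0],
    [0,0,0],
    [0,0,0],
    [0,0,0],
    [0,0,0],
    [0,0,0],
  ],
  grip=[1,1,1,1,1,1,1,1,-0.6,-0.6,-0.6,-0.6],
)

```text
time_s: 31.95
ee_pos: [0.5717, -0.1715, 0.1352]
eef_rot: [-1.941, -0.501, -2.402]
force: [0.3, 0.1, 0.6]
grip_width: 0.075
```

>>> play_rows(
  twist=[
    [0,0,0],
    [0,0,0],
    [0,0,0],
    [0,0,0],
    [0,0,0],
    [0,0,0],
    [0,0,0],
    [0,0,0],
    [0,0,0],
    [0,0,0],
    [0,0,0],
    [0,0,0],
  ],
  travel=[
    [0,0,0],
    [0,0,0],
    [0,0,0],
    [0,0,0],
    [0,0,0],
    [0,0,0],
    [0,0,0],
    [0,0,0],
    [0,0,0],
    [0,0,0],
    [0,0,0],
    [0,0,0],
  ],
  grip=[-0.6,-0.6,-0.6,-0.6,-0.6,-0.6,-0.6,-0.6,-0.6,-0.6,-0.6,-0.6],
)

```text
time_s: 33.15
ee_pos: [0.5718, -0.1714, 0.1352]
eef_rot: [-1.941, -0.5, -2.402]
force: [0.1, 0.3, 0.8]
grip_width: 0.0753
```

>>> play_rows(
  twist=[
    [0,0,0],
    [0,0,0],
    [0,0,0],
    [0,0,0],
    [0,0,0],
    [0,0,0],
    [0,0,0],
    [0,0,0],
    [0,0,0],
    [0,0,0],
    [0,0,0],
    [0,0,0],
  ],
  travel=[
    [0,0,0],
    [0,0,0],
    [0,0,0],
    [0,0,0],
    [0,0,0],
    [0,0,0],
    [0,0,0],
    [0,0,0],
    [0,0,0],
    [0,0,0],
    [0,0,0],
    [0,0,0],
  ],
  grip=[-0.6,-0.6,-0.6,-0.6,-0.6,-0.6,-0.6,-0.6,-0.6,-0.6,-0.6,-0.6],
)

```text
time_s: 34.35
ee_pos: [0.5718, -0.1715, 0.1352]
eef_rot: [-1.941, -0.5, -2.402]
force: [-0.5, -0.0, 0.3]
grip_width: 0.075
```

```bash
python3 look.py w
```

```text
t 34.35 q [-0.2649  0.8619  0.9073 -0.1989  1.9536  0.6428] p [ 0.5718 -0.1715  0.1352] r [-1.9411 -0.5005 -2.402 ] F [-0.5433 -0.0355  0.2715] M [-0.0101 -0.2094  0.0013] w 0.07498356127895386
face at [316.3282 306.9274]
crop origin 246 242 scale5
TCP seat mm [-0.0888 -0.0928 12.5714]
```

View pics/w_c.png

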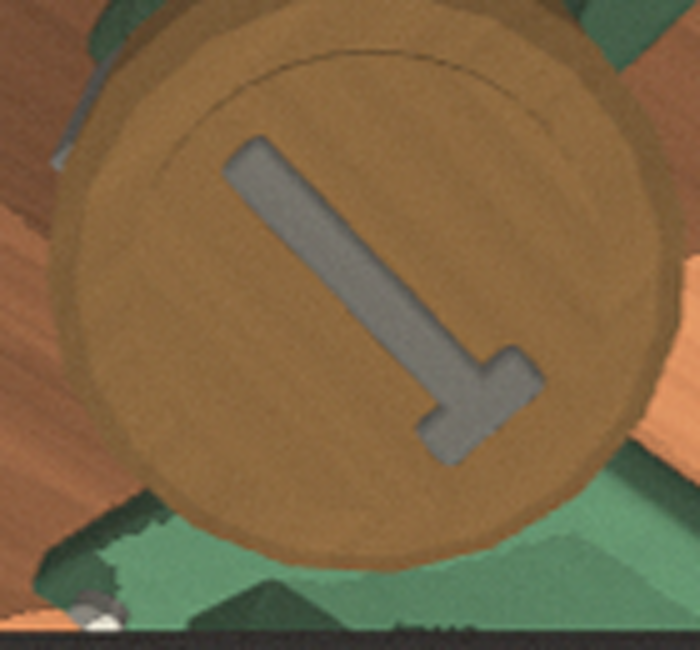

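```bash
python3 rib.py w 480 405 244 149 246 242
```

```text
[[ -1.1366  12.8164  42.5   ]
 [ -9.5579 -17.3616  42.5   ]] len 31.330924499324077 knob x angle in seat 74.40808795178644
```

>>> play_rows(
  twist=[
    [0,0,0],
    [0,0,0],
    [0,0,0],
    [0,0,0],
    [0.0445,0.0027,0.0637],
    [0.0445,0.0027,0.0637],
    [0.0445,0.0027,0.0637],
    [0.0445,0.0027,0.0637],
    [0.0445,0.0027,0.0637],
    [0,0,0],
    [0,0,0],
    [0,0,0],
  ],
  travel=[
    [0,0,0],
    [0,0,0],
    [0,0,0],
    [0,0,0],
    [0,0,0],
    [0,0,0],
    [0,0,0],
    [0,0,0],
    [0,0,0],
    [0,0,0],
    [0,0,0],
    [0,0,0],
  ],
  grip=[1,1,1,1,1,1,1,1,1,1,1,1],
  force=30,
)

```text
time_s: 35.6
ee_pos: [0.5722, -0.1718, 0.1352]
eef_rot: [-2.148, -0.214, -1.823]
force: [5.0, -2.7, -1.0]
grip_width: 0.0572
```

```bash
python3 look.py x; python3 -c "
from go import *
delta(158,.0131)
p=ctrl.camera('side'); 
a=cv2.resize(p['img'][190:310,270:430,::-1],None,fx=5,fy=5,interpolation=cv2.INTER_CUBIC)
cv2.imwrite('pics/x1.png',a)"
```

```text
t 35.6 q [-0.2645  0.8616  0.9072 -0.2003  1.9517  0.0322] p [ 0.5722 -0.1718  0.1352] r [-2.148  -0.2139 -1.8229] F [ 5.014  -2.7306 -1.0183] M [-0.5724 -1.4129  0.4243] w 0.05722509763361827
face at [314.5114 307.0642]
crop origin 245 242 scale5
TCP seat mm [-0.4985  0.2459 12.7745]
shift units [-0.0047  0.0046  0.0111] mm [-0.2359  0.2322  0.5526] turn units [-0.0018 -0.0004 -0.0047] deg 0.455841933148246
now TCP in seat mm [-0.4985  0.2459 12.7745] jaw 158.4422467708796 axis tilt 0.11056573280372259
```

View pics/x_c.png

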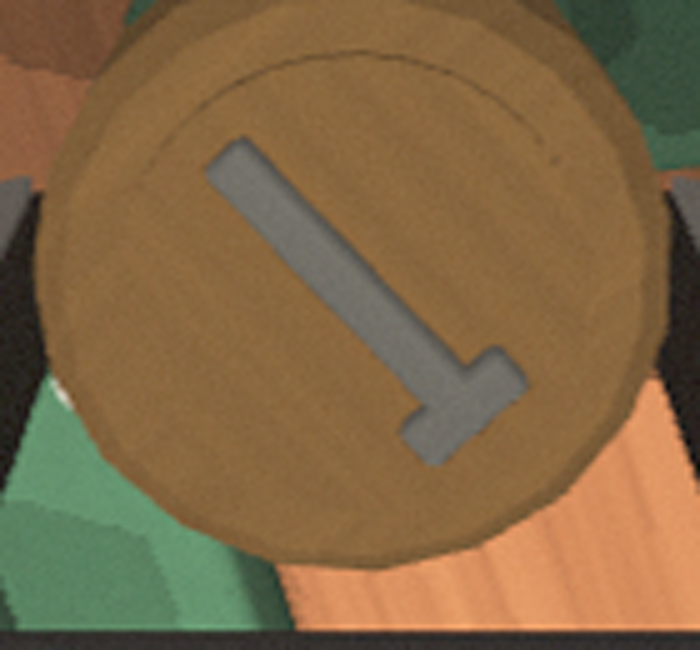

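View pics/x1.png

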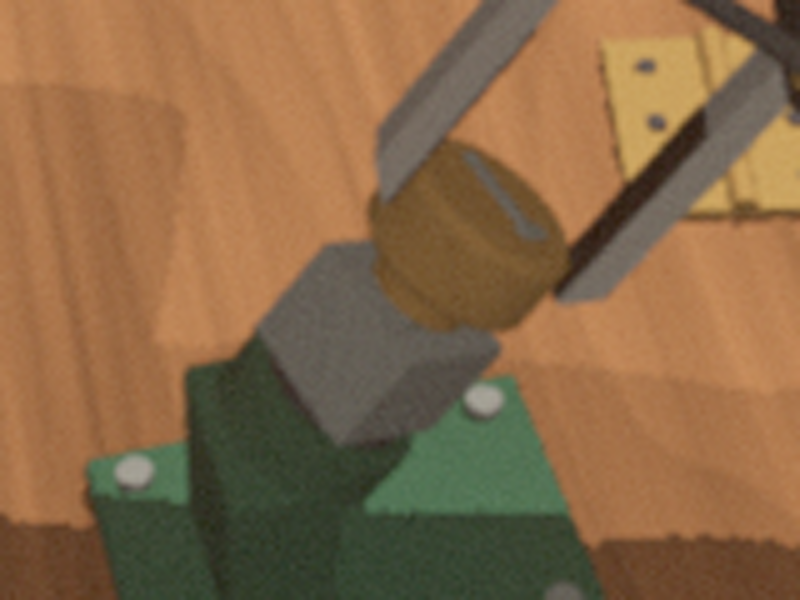

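```bash
python3 rib.py x 464 406 226 152 245 242; cat > ov.py <<'E'
from go import *
import sys
n=sys.argv[1]; p=np.load(f'{n}.npy',allow_pickle=True).item(); im=cv2.imread(f'pics/{n}_c.png'); c=np.round(proj(p,o0+R0[:,2]*.039)[0]).astype(int)-[70,65]
a=np.linspace(0,2*np.pi,100)
for r,z,col in((.029,.036,(0,0,255)),(.029,.0145,(255,0,0))):
    X=o0+np.outer(r*np.cos(a),R0[:,0])+np.outer(r*np.sin(a),R0[:,1])+z*R0[:,2]
    cv2.polylines(im,[np.round((proj(p,X)-c)*5+2).astype(int)],True,col,1)
# downhill arrow & dir
A=o0+R0@[0,0,.039];B=o0+R0@[-.025,0,.039];u=((proj(p,[A,B])-c)*5+2).astype(int);cv2.arrowedLine(im,tuple(map(int,u[0])),tuple(map(int,u[1])),(255,255,0),1)
cv2.imwrite(f'pics/{n}_o.png',im)
E
python3 ov.py x
```

```text
[[ -7.3005   9.5169  42.5   ]
 [  3.2756 -19.9775  42.5   ]] len 31.333249033969224 knob x angle in seat 109.72671889133963
```

View pics/x_o.png

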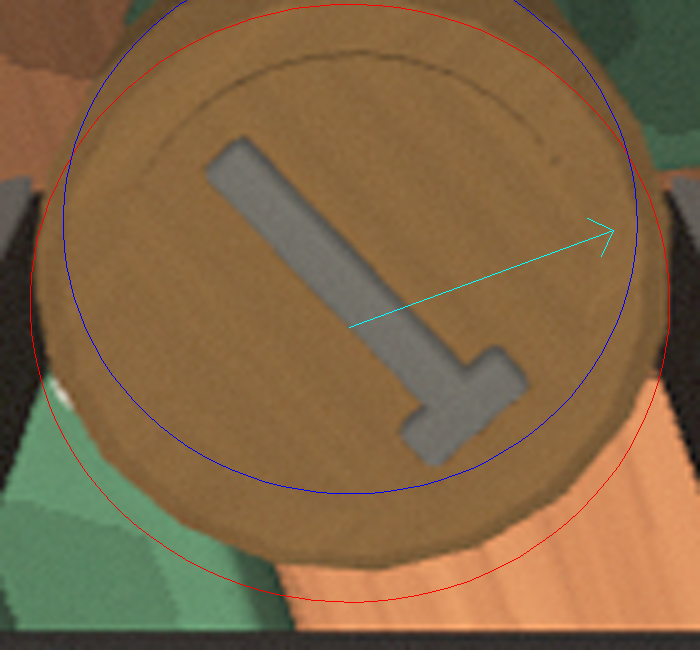

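>>> play_rows(
  twist=[
    [0,0,0],
    [0,0,0],
    [0,0,0],
    [0.0456,0.0027,0.0653],
    [0.0456,0.0027,0.0653],
    [0.0456,0.0027,0.0653],
    [0,0,0],
    [0,0,0],
    [0,0,0],
  ],
  travel=[
    [0,0,0],
    [0,0,0],
    [0,0,0],
    [0,0,0],
    [0,0,0],
    [0,0,0],
    [0,0,0],
    [0,0,0],
    [0,0,0],
  ],
  grip=[-0.6,-0.6,-0.6,-0.6,-0.6,-0.6,-0.6,-0.6,-0.6],
)

```text
time_s: 36.6
ee_pos: [0.5717, -0.1715, 0.1353]
eef_rot: [-2.183, -0.004, -1.513]
force: [-0.9, -0.6, -0.5]
grip_width: 0.0754
```

```bash
python3 look.py y; python3 ov.py y;  python3 -c "
from go import *
delta(180,.0131)"
```

```text
t 36.6 q [-0.2641  0.8607  0.9089 -0.2005  1.9518 -0.3404] p [ 0.5717 -0.1715  0.1353] r [-2.1831 -0.0036 -1.5125] F [-0.9286 -0.6373 -0.5136] M [-0.0205 -0.324   0.0183] w 0.07540494991966436
face at [314.9427 307.7619]
crop origin 245 243 scale5
TCP seat mm [-0.0535 -0.1106 12.5783]
shift units [ 0.0052 -0.0019  0.0092] mm [ 0.2616 -0.0952  0.458 ] turn units [ 0.0021 -0.0008  0.0006] deg 0.20849928419569572
now TCP in seat mm [-0.0535 -0.1106 12.5783] jaw 179.84791153689054 axis tilt 0.14271135990172512
```

View pics/y_o.png

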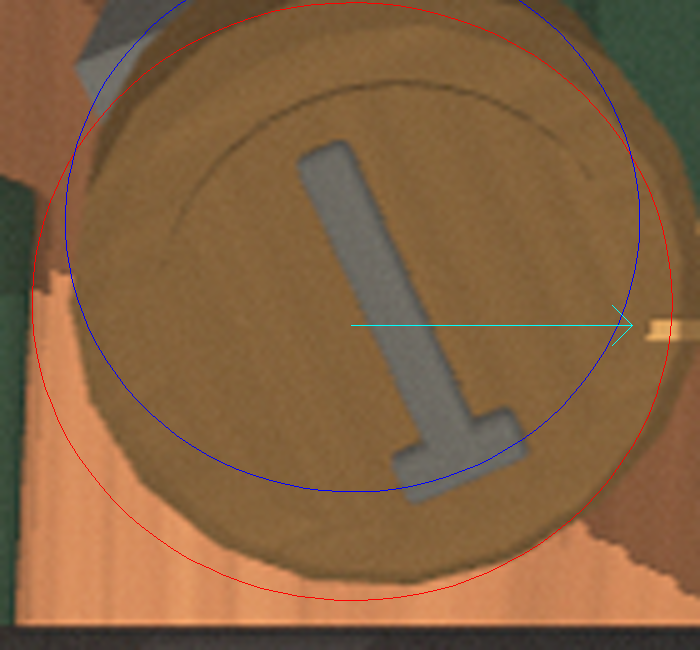

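```bash
python3 rib.py y 461 457 324 150 245 243
```

```text
[[ -9.8589  11.2461  42.5   ]
 [  2.1363 -17.4292  42.5   ]] len 31.083056113617037 knob x angle in seat 112.70009816090699
```

>>> play_rows(
  twist=[
    [0,0,0],
    [0,0,0],
    [0,0,0],
    [0,0,0],
    [0,0,0],
    [0,0,0],
  ],
  travel=[
    [0,0,0],
    [0,0,0],
    [0,0,0],
    [0,0,0],
    [0,0,0],
    [0,0,0],
  ],
  grip=[1,1,1,1,1,1],
  force=30,
)

```text
time_s: 37.25
ee_pos: [0.5724, -0.1715, 0.1352]
eef_rot: [-2.181, -0.002, -1.51]
force: [6.6, -0.5, -1.1]
grip_width: 0.0567
```

```bash
python3 look.py z; python3 ov.py z
```

```text
t 37.25 q [-0.2639  0.8607  0.9082 -0.2002  1.9504 -0.3429] p [ 0.5724 -0.1715  0.1352] r [-2.181  -0.0025 -1.5101] F [ 6.6004 -0.4721 -1.0572] M [-0.0641 -1.4325  0.0249] w 0.05667688613232328
face at [313.8725 307.3853]
crop origin 244 242 scale5
TCP seat mm [-0.5868 -0.0784 12.8526]
```

View pics/z_o.png

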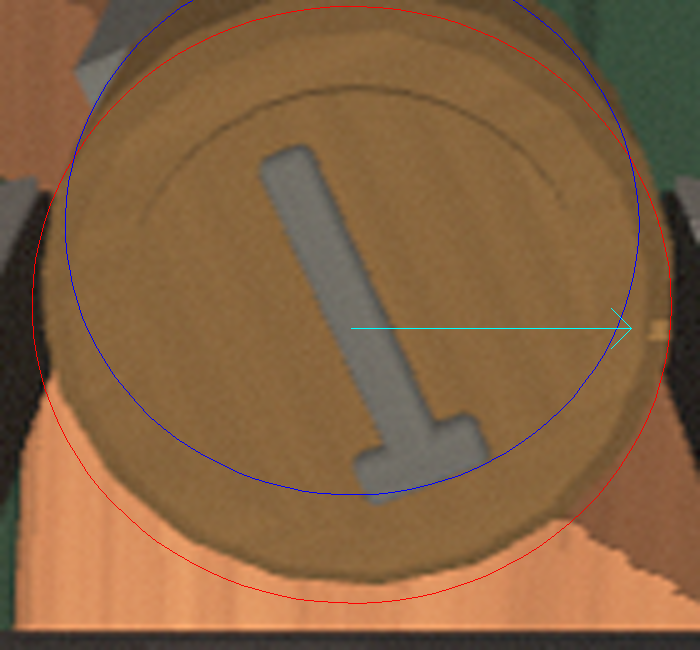

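```bash
python3 rib.py z 423 459 287 154 244 242
```

```text
[[ -6.5475  11.1424  42.5   ]
 [  5.308  -17.3737  42.5   ]] len 30.88236471264214 knob x angle in seat 112.57505882037628
```

>>> play_rows(
  twist=[
    [-0.0191,-0.0011,-0.0273],
    [0,0,0],
    [0,0,0],
    [0,0,0],
    [0,0,0],
    [0,0,0],
  ],
  travel=[
    [0,0,0],
    [0,-0.015,0],
    [0,-0.015,0],
    [-0.01,0,-0.014],
    [0,0,0],
    [0,0,0],
  ],
  grip=[1,1,1,1,1,1],
)

```text
time_s: 37.9
ee_pos: [0.5723, -0.172, 0.1352]
eef_rot: [-2.179, -0.031, -1.552]
force: [8.9, 6.8, 5.3]
grip_width: 0.0566
```

```bash
python3 look.py A; python3 ov.py A; python3 -c "
from rec import *
p=ctrl.camera('side'); 
a=cv2.resize(p['img'][190:310,270:430,::-1],None,fx=5,fy=5,interpolation=cv2.INTER_CUBIC)
cv2.imwrite('pics/A1.png',a)
for i in range(4): ctrl.camera('wrist'); rec()"
```

```text
t 37.9 q [-0.2649  0.8602  0.9086 -0.1999  1.9494 -0.2923] p [ 0.5723 -0.172   0.1352] r [-2.1792 -0.0314 -1.5524] F [8.9091 6.7727 5.2859] M [ 0.9548 -1.2702 -0.6079] w 0.056552460222165396
face at [314.1613 306.2827]
crop origin 244 241 scale5
TCP seat mm [-0.5044  0.4781 12.8651]
t 38.05 q [-0.2649  0.8602  0.9086 -0.1999  1.9494 -0.2924] p [ 0.5723 -0.172   0.1352] r [-2.1792 -0.0313 -1.5524] F [8.9591 5.9895 3.898 ] M [ 0.951  -1.2788 -0.6188] w 0.05664650788929727
t 38.1 q [-0.2649  0.8602  0.9086 -0.1999  1.9494 -0.2924] p [ 0.5723 -0.172   0.1352] r [-2.1792 -0.0314 -1.5524] F [9.2693 6.2953 4.9694] M [ 0.9259 -1.2712 -0.6339] w 0.05720980499998486
t 38.15 q [-0.2649  0.8602  0.9086 -0.1999  1.9494 -0.2924] p [ 0.5723 -0.172   0.1353] r [-2.1792 -0.0314 -1.5524] F [9.6099 6.4533 4.1644] M [ 0.8775 -1.2605 -0.6244] w 0.056910054046788346
t 38.2 q [-0.2649  0.8602  0.9086 -0.1998  1.9494 -0.2924] p [ 0.5723 -0.172   0.1352] r [-2.1792 -0.0313 -1.5524] F [9.1761 6.2891 4.8473] M [ 0.9148 -1.2762 -0.6047] w 0.057308102307465206
```

View pics/A_o.png

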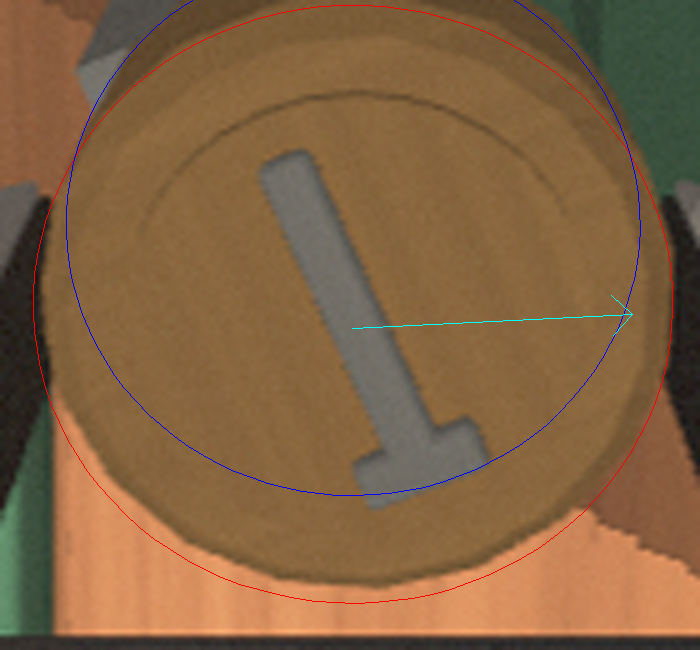

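View pics/A1.png

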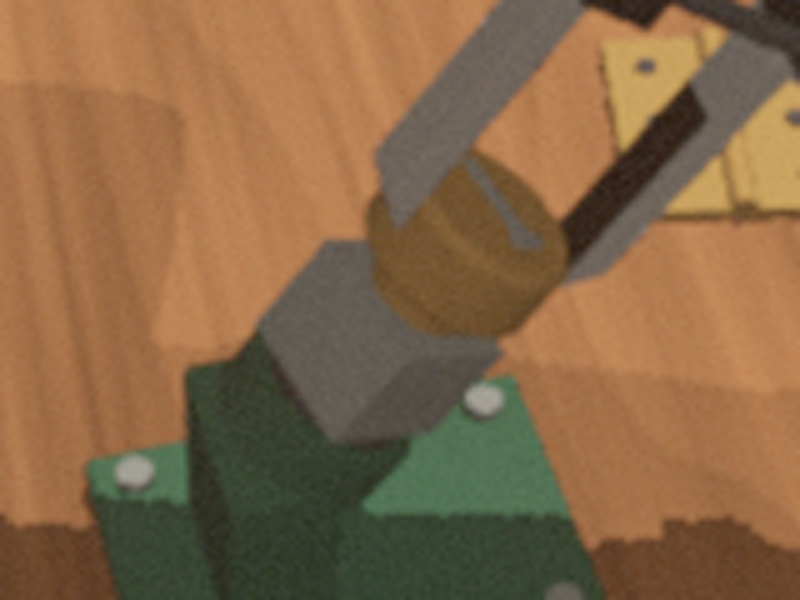

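```bash
python3 rib.py A 423 464 286 160 244 241
```

```text
[[ -5.8066  11.9848  42.5   ]
 [  4.663  -17.0115  42.5   ]] len 30.828547771929333 knob x angle in seat 109.85311469783076
```

```bash
python3 -c "
from rec import *
rec(); print(ctrl.hand_in())"
```

```text
t 38.2 q [-0.2649  0.8602  0.9086 -0.1998  1.9494 -0.2924] p [ 0.5723 -0.172   0.1352] r [-2.1792 -0.0313 -1.5524] F [9.1761 6.2891 4.8473] M [ 0.9148 -1.2762 -0.6047] w 0.057308102307465206
the job is handed in; nothing more can be done
None
```

I plugged the knob into the middle-sized stand (its foot measures about 150 x 110 mm), spun and released it to find the heavy side, and turned that side downhill. I handed in at 38.2 s, still gripping it at 30 N.

- **Heavy side:** I let the knob roll from both sides of downhill.
  - From one side it stopped with the rib at 72, 78 and 74°; from the other, at 143 and 145°.
  - Halfway between the averages is about 109.3°, so it stopped about 34° short each way. That is inside the stated 20–35°.
  - The three stops on the first side differ by 6°, so I trust the result to about 2–3°.
- **Final check:** The rib read 109.9° while gripped. When I briefly let go near there to regrip, the knob moved only about 3°, and I turned it back. The push on the hand was steady at about 12 N.
- **Fully home:** The hand sat 12.9 mm up the stand's axis; I expected 13.1 mm with the neck on the chuck, and the side picture agrees.

**What disagreed:**
- The middle stand leans away from the robot (+x), not towards its right as the text says. I used the lean I measured; its foot size, seat height and face size all fit the description.
- In the last wrist picture the head sits about 2 mm to one side of its ideal place. I think this is slight lean from the play in the hole. A small sideways nudge met resistance and barely changed it.

I did not deliberately touch anything else on the bench, but I took no final picture of it.

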